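# Gauge ingot moulds and rack them behind drop catches

## Robot

A 6-joint arm with a two-finger parallel gripper is mounted at the origin on the work surface. World frame = base frame: x ahead of the robot, y to its left, z up, the work surface at z = 0. Lengths are in m, angles in rad, forces in N, time in s.
With the tool pointing down it reaches from about 0.325 to 0.775 m from the base axis. Payload 5.5 kg.
Tool frame: the origin (TCP) lies midway between the tips of the shut fingers; the grasp point (between the pads) lies 19 mm behind it; x points along the fingers, y is the direction in which the jaws open and shut, and the axes are right-handed (so a half turn about x gives the same grasp; the last joint's range is limited). The gripper opens to 88 mm and grips with 3 to 60 N. Pads are 20 mm wide; open, the fingers measure 115 mm over their backs; the gripper's body (75 mm by 178 mm) begins 61 mm behind the grasp point.
Start: joints at [-1.289, 0.091, 1.231, -0, 1.82, -0.057], TCP at [0.199, -0.566, 0.198] pointing down, gripper open.
Joint ranges: [-2.87, 2.87], [-0.86, 2.18], [0.17, 2.46], [-1.51, 4.65], [0.06, 2.69], [-2.65, 2.65]. Speed limits (rad/s): [2.57, 2.57, 3.01, 3.14, 3.14, 3.14].

## Interface

Orientations are given as a rotation vector (axis times angle).
In Python, from cell import telemetry, snapshot, workorder gives the robot as it stands.
- The arm moves only by the tool servo_tool, never from a script. Its argument "commands" is a list of rows, each a list of 7 numbers: the turn, a rotation vector about the tool's x, y, z in units of 6 degrees (1.0 is 6 degrees), then the shift along the tool's x, y, z in units of 60 mm (1.0 is 60 mm), then the opening, from 0 (shut) to 1 (fully open). A call has 1 to 5 rows; each row shifts and turns the commanded pose from where the row before left it, along the tool's axes as they then stand; what a row does not reach is not made up. A row lasts 1/8 s, in which the tool goes at most 62.5 mm and 10.7 degrees, less where a joint would pass 70% of its speed; a pose out of reach is approached as far as the arm can. A call is refused whole if a number of a shift passes 1 or a number of a turn 1, either way. A call with a gripper value outside its range is refused whole. The fingers move at their own pace and stop on an object; "grip_force" is the grip in N (left out, the last holds). Time passes only in rows, so rows that do not move let the fingers close. It gives the time, the measured TCP pose, the force and the opening at its end, in the units of the state.
- telemetry.get_state(): the state, without advancing time (a new reading comes with each control period).
- snapshot(name): name is "scene" or "side" or "wrist"; returns a dict with "img" (400x640x3 uint8, red, green, blue), "fx", "fy", "cx", "cy" (pixels), "dist" ([k1, k2, p1, p2, k3] as OpenCV has them; the pictures are not rectified), "rvec" (rotation vector, rad) and "tvec" (3), from world to camera coordinates, as OpenCV has them. Camera axes: x right, y down, z forward; pixel columns grow to the right and rows downward; lengths in m; the calibration is good to about 2 mm. A picture is of the moment at which its call begins. There is no depth.
- workorder.sign_off(): hands the job in, once; it reports no verdict.
The state is a dict: "time_s": time; "joints": joint angles; "joint_vel": joint speeds; "joint_torque": joint torques, N m; "eef_pos": TCP position; "tcp_rot": TCP orientation; "contact_force": force on the tool from outside, world axes, zero at the start; "wrist_torque": the same for the moment, N m; "width": finger opening in m.
Only numpy, scipy, OpenCV 4.12 (cv2) and the standard library are available. Lean on these libraries where they do the work, as an engineer would, in place of code of your own. Each camera call takes 0.05 s, during which the arm holds its last target. There are 200 camera calls.

## Task

Gauge the ingot moulds on the mats in the order red, yellow, green, black (skip a colour that is not there): press the depth gauge onto each until its foot sits flat with the sprung pin in the channel, and hold it a moment to read the depth. Slide every full-depth (8 mm) mould front edge first into a rack lane of its own, letting the mould itself lift the orange catch (never touch the catch with the gripper), until it is fully home and the catch has dropped behind it; lay every too shallow (4 mm) mould flat in the grey tray, handle and all. Leave the gauge upright on its stand with its pin in the hole, and leave the jar, cup and bottle alone.

Things in the scene. Friction and masses are not known exactly. Their poses are not given: they have to be found in the camera images.
- mould_red: red-handled ingot mould (None if absent): aluminium block 60 (x) x 48 (y) x 14 mm; centred in its top a channel 36 (x) x 12 mm, 8 or 4 mm deep (gauge it to know). red handle, 16 wide, 24 mm high, from x = -30 to -105 mm. Origin under the block's centre, z up, +x to the plain front edge. 0.1-0.2 kg.
- mould_yellow1: yellow-handled ingot mould (None if absent): aluminium block 60 (x) x 48 (y) x 14 mm; centred in its top a channel 36 (x) x 12 mm, 8 or 4 mm deep (gauge it to know). yellow handle, 16 wide, 24 mm high, from x = -30 to -105 mm. Origin under the block's centre, z up, +x to the plain front edge. 0.1-0.2 kg. Looks like its twin; one of the yellow two is there.
- mould_yellow2: yellow-handled ingot mould (None if absent): aluminium block 60 (x) x 48 (y) x 14 mm; centred in its top a channel 36 (x) x 12 mm, 8 or 4 mm deep (gauge it to know). yellow handle, 16 wide, 24 mm high, from x = -30 to -105 mm. Origin under the block's centre, z up, +x to the plain front edge. 0.1-0.2 kg. Looks like its twin; one of the yellow two is there.
- mould_green: green-handled ingot mould (None if absent): aluminium block 60 (x) x 48 (y) x 14 mm; centred in its top a channel 36 (x) x 12 mm, 8 or 4 mm deep (gauge it to know). green handle, 16 wide, 24 mm high, from x = -30 to -105 mm. Origin under the block's centre, z up, +x to the plain front edge. 0.1-0.2 kg.
- mould_black: black-handled ingot mould (None if absent): aluminium block 60 (x) x 48 (y) x 14 mm; centred in its top a channel 36 (x) x 12 mm, 8 or 4 mm deep (gauge it to know). black handle, 16 wide, 24 mm high, from x = -30 to -105 mm. Origin under the block's centre, z up, +x to the plain front edge. 0.1-0.2 kg.
- gauge: depth gauge, upright: a steel foot 40 x 40 x 10 mm, on it a black square grip 20 x 20 mm that reaches 62 mm above the foot's underside, and on its +x side a 40 mm dial facing +x (its disc 16 to 23 mm from the axis, 16 to 56 mm above the underside). Origin at the centre of the foot's flat underside, z up. 0.17 kg
- probe (a joint): the gauge's sprung pin, 5 mm across, in the middle of the foot: 0 = fully out, 12 mm below the foot; grows (m) as it is pushed in, to 0.012. With the foot flat on a mould and the pin in the channel, channel depth = 0.012 - this value (0.004 full depth, 0.008 too shallow). Light spring, 0.5 to 2 N. The dial's red needle points up at 0 and turns 0.2 rad per mm, clockwise as one faces the dial
- stand: fixed dark wood block 70 x 70 x 24 mm on which the gauge stands with its pin in a 17 mm square hole in the middle. Origin under its centre; the gauge's foot rests 24 mm above it
- rack: fixed wooden rack with three lanes side by side along its +x, 66 mm apart, entered from its -x side. Floor 4 mm thick, from x = -85 to 89 mm; lanes 53 mm wide between 12 mm high walls (13 mm thick, pointed at the entry, starting at x = -7 mm); back stop face at x = 81 mm; brass posts, 42 mm high, between the lanes at x = 0 carry the catches. Origin on the table under the middle lane's hinge, z up
- tray: fixed grey rework tray, outside 176 (x) x 156 (y) x 14 mm high, walls 4 mm thick, floor about 4 mm thick. Origin under its centre
- jar: amber glass jar, 44 mm across, 60 mm high, to be left alone; origin under its centre
- spray: blue bottle, 52 mm across, 150 mm high, to be left alone; origin under its centre
- cup: white cup, 70 mm across, 80 mm high, to be left alone; origin under its centre
- lane1 (a point): left (+y) lane: where the origin of a fully home mould lies (its front edge then touches the back stop); on the lane's floor, rack axes
- gate1 (a joint): left (+y) lane's catch: 0 = hanging straight down, grows (rad) as its lower end swings inward (+x of the rack) and up; it cannot swing outward. A sliding mould's front edge lifts it to about 0.75; it drops behind the block when the block's rear shoulder is 17 mm past the hinge (21 mm when home)
- catch1: left (+y) lane's orange two-pronged catch hanging from a steel axle across the lane; 40 g, falls by its own weight. Origin on the hinge axis, at rack x = 0, 38 mm above the table, lane's middle; prongs 5 mm thick, 24 mm long, 17 mm either side of the middle, so the handle lies between them. The axle's underside is 35 mm above the table
- lane2 (a point): middle lane: where the origin of a fully home mould lies (its front edge then touches the back stop); on the lane's floor, rack axes
- gate2 (a joint): middle lane's catch: 0 = hanging straight down, grows (rad) as its lower end swings inward (+x of the rack) and up; it cannot swing outward. A sliding mould's front edge lifts it to about 0.75; it drops behind the block when the block's rear shoulder is 17 mm past the hinge (21 mm when home)
- catch2: middle lane's orange two-pronged catch hanging from a steel axle across the lane; 40 g, falls by its own weight. Origin on the hinge axis, at rack x = 0, 38 mm above the table, lane's middle; prongs 5 mm thick, 24 mm long, 17 mm either side of the middle, so the handle lies between them. The axle's underside is 35 mm above the table
- lane3 (a point): right (-y) lane: where the origin of a fully home mould lies (its front edge then touches the back stop); on the lane's floor, rack axes
- gate3 (a joint): right (-y) lane's catch: 0 = hanging straight down, grows (rad) as its lower end swings inward (+x of the rack) and up; it cannot swing outward. A sliding mould's front edge lifts it to about 0.75; it drops behind the block when the block's rear shoulder is 17 mm past the hinge (21 mm when home)
- catch3: right (-y) lane's orange two-pronged catch hanging from a steel axle across the lane; 40 g, falls by its own weight. Origin on the hinge axis, at rack x = 0, 38 mm above the table, lane's middle; prongs 5 mm thick, 24 mm long, 17 mm either side of the middle, so the handle lies between them. The axle's underside is 35 mm above the table

How it is judged:
By the outcome, as a careful person would: the job done as asked, in the order asked, and still so for the second after the job is handed in, with the robot touching nothing.
Of mould_yellow1, mould_yellow2 only 1 to 1 are there at a start; the rules pass over those that are not, and their reading is None.
Of mould_green, mould_black only 1 to 2 are there at a start; the rules pass over those that are not, and their reading is None.
At some moment in a run one of mould_red, mould_yellow1, mould_yellow2, mould_green, mould_black may be knocked a few centimetres aside while the robot is not near it.
It also fails if it takes over 210 s, if anything falls off the work surface, if the arm or the gripper's body presses on something with over 40 N, if the wrist force passes 120 N, or if a joint passes its speed limit or range.

## Working session

There is one attempt and no reset: what is moved stays moved. The work goes in short steps, Python scripts to look and compute and a tool call to move; the robot and the scene stay as the last step left them, time stands still between calls to the robot, and variables do not carry over. Pictures are saved under pics/ and viewed, about 12 in all and at most 16, crops included, and the job is handed in when it is done.

Besides the shell and the picture viewer there is one more tool, called after "Request:" as a command line: name --pt "numbers of a row" for each row, then --argument value for the rest. servo_tool: Moves the arm, as the interface text tells. Its arguments: {"type":"object","properties":{"commands":{"type":"array","items":{"type":"array","items":{"type":"number"}}},"grip_force":{"type":"number"}},"required":["commands"]}

```bash
ls; mkdir -p pics
cat > h.py <<'E'
import numpy as np, cv2, sys
from cell import telemetry, snapshot, workorder
def shot(name, fn=None):
    s=snapshot(name)
    if fn: cv2.imwrite('pics/'+fn+'.png', s['img'][:,:,::-1])
    return s
def cast(s, uv, z):
    """pixels -> world points on plane z"""
    K=np.array([[s['fx'],0,s['cx']],[0,s['fy'],s['cy']],[0,0,1]])
    p=cv2.undistortPoints(np.array(uv,float).reshape(-1,1,2),K,np.array(s['dist'],float)).reshape(-1,2)
    R=cv2.Rodrigues(np.array(s['rvec'],float))[0]; t=np.array(s['tvec'],float)
    C=-R.T@t; d=np.c_[p,np.ones(len(p))]@R
    return C+d*((z-C[2])/d[:,2])[:,None]
def proj(s, P):
    K=np.array([[s['fx'],0,s['cx']],[0,s['fy'],s['cy']],[0,0,1]])
    return cv2.projectPoints(np.array(P,float).reshape(-1,1,3),np.array(s['rvec'],float),np.array(s['tvec'],float),K,np.array(s['dist'],float))[0].reshape(-1,2)
E
python3 - <<'E'
from h import *
for n in ("scene","side","wrist"):
    s=shot(n,n+'0'); R=cv2.Rodrigues(np.array(s['rvec'],float))[0]
    print(n,s['fx'],-R.T@np.array(s['tvec']),R[2])
print(telemetry.get_state())
a=cv2.imread('pics/scene0.png')
cv2.imwrite('pics/scene0b.png',cv2.resize(a,(800,500),interpolation=cv2.INTER_CUBIC))
E
```

```text
pics
scene 425.31224147509465 [ 1.08104506 -0.45160131  0.90264282] [-0.41100589  0.4923795  -0.76722656]
side 482.94621898768304 [0.39009414 1.2075832  1.01993147] [ 0.13666294 -0.75356875 -0.64300652]
wrist 330.5600901879521 [ 0.26147609 -0.5448203   0.38377808] [-0.22931736 -0.07966667 -0.97008596]
{'time_s': 0.15, 'joints': array([-1.28869070e+00,  9.17072819e-02,  1.23159937e+00,  2.13702111e-05,
        1.81980604e+00, -5.66897929e-02]), 'joint_vel': array([-6.32881063e-04, -1.58640529e-03, -1.99778355e-03, -2.70530814e-04,
        4.78735534e-04, -2.97241609e-05]), 'joint_torque': array([ 1.41983372e-03, -4.47044528e+01, -4.06907308e+01,  6.98907813e-02,
        2.74971931e-02, -1.27440671e-04]), 'eef_pos': array([ 0.19934953, -0.56563883,  0.19735945]), 'tcp_rot': array([ 2.03806882,  0.35018099, -2.03837977]), 'contact_force': array([-0.00132391, -0.32158399,  1.21529423]), 'wrist_torque': array([-0.00804054, -0.02199337, -0.01480042]), 'width': 0.0880420079276265}
```

View pics/scene0b.png

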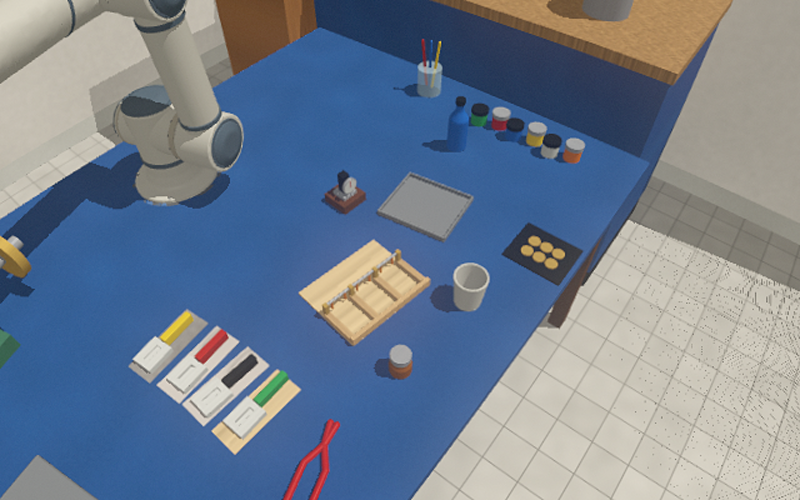

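View pics/side0.png

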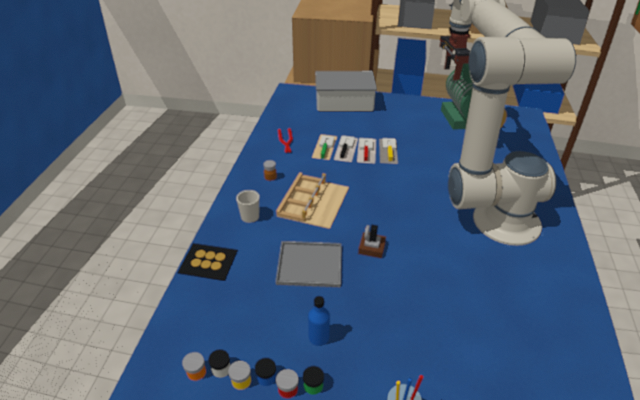

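Two pictures viewed. Scene view (800-px scale): moulds yellow (165,340), red (200,360), black (225,382), green (255,405); gauge on stand (345,195); tray (425,205); rack (365,290), entry at its upper left; cup (470,288); jar (400,360); bottle (458,130). All four colours are present.

```bash
cat >> h.py <<'E'
def hmask(s,c):
    h=cv2.cvtColor(s['img'],cv2.COLOR_RGB2HSV); H,S,V=h[...,0],h[...,1].astype(int),h[...,2].astype(int)
    return {'red':((H<7)|(H>172))&(S>150)&(V>70),'yellow':(H>20)&(H<33)&(S>140)&(V>110),
     'green':(H>45)&(H<80)&(S>120)&(V>50),'black':(V<60)&(S<110),'white':(S<45)&(V>165)}[c].astype(np.uint8)
def blobs(m,lo,hi=1e9):
    n,l,st,c=cv2.connectedComponentsWithStats(m)
    return [(st[i],c[i],l==i) for i in range(1,n) if lo<st[i][4]<hi]
E
python3 - <<'E'
from h import *
for cam in('scene','side'):
    s=shot(cam)
    for c in('red','yellow','green','black','white'):
        for st,ce,m in blobs(hmask(s,c),40,3000):
            P=cast(s,[ce],.014)[0]
            if 0.0<P[0]<1 and -0.8<P[1]<0.4: print(cam,c,st,ce.round(1),P.round(3)[:2])
    # corners by hand (scene): stand, tray, rack
    if cam=='scene':
        print('stand top corners',cast(s,np.array([[324,198],[338,184],[366,195],[351,210]])*.8,.024).round(3).tolist())
        print('tray',cast(s,np.array([[377,208],[411,174],[473,202],[440,238]])*.8,.014).round(3).tolist())
        print('rack',cast(s,np.array([[300,293],[375,240],[430,281],[353,342]])*.8,.004).round(3).tolist())
E
cd pics; python3 -c "
import cv2
a=cv2.imread('scene0.png')[135:370,95:355];cv2.imwrite('c1.png',cv2.resize(a,None,fx=3,fy=2.55*3/2.55*0.85,interpolation=cv2.INTER_CUBIC))
a=cv2.imread('scene0.png')[130:290,225:385];cv2.imwrite('c2.png',cv2.resize(a,(600,600),interpolation=cv2.INTER_CUBIC))"
```

```text
scene red [157 264  25  27 259] [169.  276.8] [ 0.483 -0.272]
scene red [227 335  45  65 672] [251.8 369.8] [ 0.794 -0.308]
scene yellow [129 250  26  26 283] [141.3 262.4] [ 0.395 -0.29 ]
scene green [203 297  28  28 271] [216.8 310.5] [ 0.639 -0.26 ]
scene white [120 157  20   4  58] [129.6 158.7] [ 0.058 -0.083]
scene white [363 210  29  23 191] [374.1 220.8] [0.778 0.176]
scene white [262 230  17  14  42] [269.7 236.8] [ 0.596 -0.032]
scene white [ 126  261   65   62 1207] [155.3 294.4] [ 0.495 -0.324]
scene white [104 269  35  36 621] [121.8 285.5] [ 0.411 -0.362]
scene white [ 146  277   69   64 1364] [177.3 310.8] [ 0.568 -0.318]
scene white [313 276  16  15 192] [320.3 283. ] [ 0.78  -0.057]
scene white [178 312  35  40 634] [195.7 333.3] [ 0.642 -0.328]
stand top corners [[0.386, 0.155, 0.024], [0.38, 0.212, 0.024], [0.458, 0.224, 0.024], [0.463, 0.165, 0.024]]
tray [[0.5, 0.214, 0.014], [0.491, 0.358, 0.014], [0.667, 0.369, 0.014], [0.671, 0.228, 0.014]]
rack [[0.524, -0.07, 0.004], [0.554, 0.14, 0.004], [0.719, 0.123, 0.004], [0.688, -0.089, 0.004]]
side red [278 129  14  23 117] [285.7 140.2] [ 0.793 -0.296]
side yellow [388 146   5  15  66] [389.9 153.2] [ 0.396 -0.285]
side green [321 143   6  15  51] [323.5 150.2] [ 0.64  -0.257]
side black [341 144   6  14  49] [343.5 150.4] [ 0.567 -0.27 ]
side black [369 225   8  16  98] [372.8 233.4] [0.417 0.151]
side black [179 244  58  36 878] [207.8 262.8] [0.862 0.358]
side white [320 135  14  10  92] [326.6 139.3] [ 0.641 -0.332]
side white [340 136  17  10 100] [347.1 140.1] [ 0.564 -0.342]
side white [358 138  17  24 166] [363.7 147.1] [ 0.496 -0.306]
side white [382 139  14   9  93] [388.7 142.3] [ 0.406 -0.357]
side white [335 143  21  18 119] [344.8 153.9] [ 0.559 -0.248]
side white [461 170  34  22 377] [477.4 181.3] [ 0.085 -0.174]
side white [173 231  22  17 230] [183.3 238.8] [0.968 0.281]
side white [162 248  24  19 271] [173.5 256.8] [0.967 0.356]
```

View pics/c2.png

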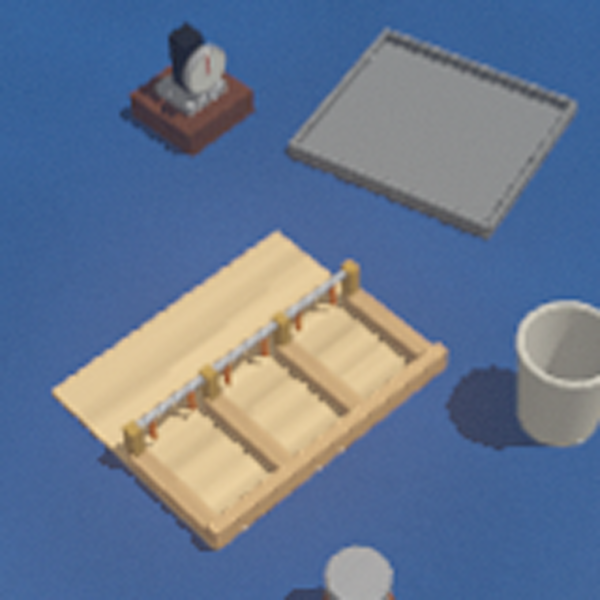

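View pics/wrist0.png

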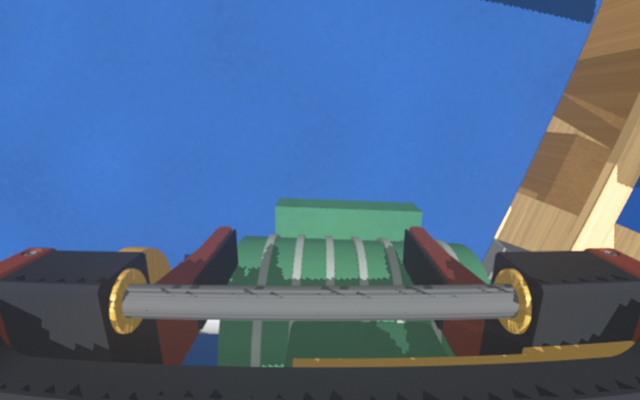

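Four pictures viewed. In the crop the gauge's dial faces roughly world +x and the rack entry is on the −x side with its catches hanging. The wrist view shows a green drum-like thing under the start pose, so I lift off first. I'll now write the motion planner and go above the moulds.

```bash
cat >> h.py <<'E'
from scipy.spatial.transform import Rotation as Ro
def plan(xyz, jaw=None):
    """prints the tool turn (about tool x, y, z; 6 deg units) to point down with jaws (tool y) along world angle jaw (deg, mod 180), then shift (60 mm units) after the turn"""
    st=telemetry.get_state(); R=Ro.from_rotvec(st['tcp_rot']).as_matrix(); p=st['eef_pos']
    cur=np.degrees(np.arctan2(R[1,1],R[0,1]))
    if jaw is None: jaw=cur
    d=(jaw-cur+90)%180-90; a=np.radians(cur+d)
    y=np.array([np.cos(a),np.sin(a),0]); x=np.array([0,0,-1.]); T=np.c_[x,y,np.cross(x,y)]
    rv=Ro.from_matrix(R.T@T).as_rotvec()
    print('t',round(st['time_s'],2),'p',p.round(4),'jaw',round(cur,2),'q6',st['joints'][5].round(2),'F',st['contact_force'].round(1),'w',st['width'].round(4))
    print('  -> turn',(np.degrees(rv)/6).round(3),'shift',(T.T@(np.array(xyz)-p)/.06).round(3))
E
python3 - <<'E'
from h import *
plan([.48,-.3,.35],0)
plan([.42,.19,.3],97)
R=Ro.from_rotvec(telemetry.get_state()['tcp_rot']).as_matrix();print(R.round(3))
E
```

```text
Traceback (most recent call last):
  File "h.py", line 33, in plan
    print('t',round(st['time_s'],2),'p',p.round(4),'jaw',round(cur,2),'q6',st['joints'][5].round(2),'F',st['contact_force'].round(1),'w',st['width'].round(4))
                                                                                                                                         ^^^^^^^^^^^^^^^^^
AttributeError: 'float' object has no attribute 'round'
```

```bash
sed -i "s/st\['width'\].round(4)/round(st['width'],4)/" h.py
python3 - <<'E'
from h import *
plan([.48,-.3,.35],0)
plan([.42,.19,.3],97)
R=Ro.from_rotvec(telemetry.get_state()['tcp_rot']).as_matrix();print(R.round(3))
E
```

```text
t 0.25 p [ 0.1994 -0.5658  0.1977] jaw -70.59 q6 -0.06 F [-0.4  0.2 -0.5] w 0.0879
  -> turn [-1.1764e+01 -6.0000e-03  7.0000e-03] shift [-2.538  4.677 -4.429]
t 0.25 p [ 0.1994 -0.5658  0.1977] jaw -70.59 q6 -0.06 F [-0.4  0.2 -0.5] w 0.0879
  -> turn [2.069 0.    0.008] shift [ -1.705 -12.054  -5.184]
[[-0.     0.332 -0.943]
 [ 0.001 -0.943 -0.332]
 [-1.    -0.001 -0.   ]]
```

Request:
servo_tool --pt "0 0 0 -0.9 0 -0.2 1" --pt "0 0 0 -0.8 -0.3 -0.9 1" --pt "0 0 0 -0.4 -0.4 -0.9 1" --pt "0 0 0 -0.2 -0.4 -0.9 1" --pt "0 0 0 -0.2 -0.4 -0.9 1"

```text
time_s: 0.88
eef_pos: [0.3776, -0.4104, 0.3406]
tcp_rot: [2.038, 0.348, -2.037]
contact_force: [1.0, 0.3, -0.6]
width: 0.0879
```

Request:
servo_tool --pt "0 0 0 0 -0.35 -0.9 1" --pt "0 0 0 0 -0.35 -0.9 1" --pt "0 0 0 0 -0.35 -0.9 1" --pt "0 0 0 0 0 -0.5 1" --pt "0 0 0 0 0 0 1"

```text
time_s: 1.5
eef_pos: [0.5381, -0.2871, 0.3386]
tcp_rot: [2.035, 0.353, -2.038]
contact_force: [-0.2, -0.2, -0.1]
width: 0.0876
```

Run:
```python
from h import *
plan([.42,.19,.3],97)
s=shot('wrist','w1')
```

```text
t 1.5 p [ 0.5381 -0.2871  0.3386] jaw -70.41 q6 0.68 F [-0.2 -0.2 -0.1] w 0.0876
  -> turn [2.099 0.013 0.015] shift [ 0.644 -8.133  0.984]
```

View pics/w1.png

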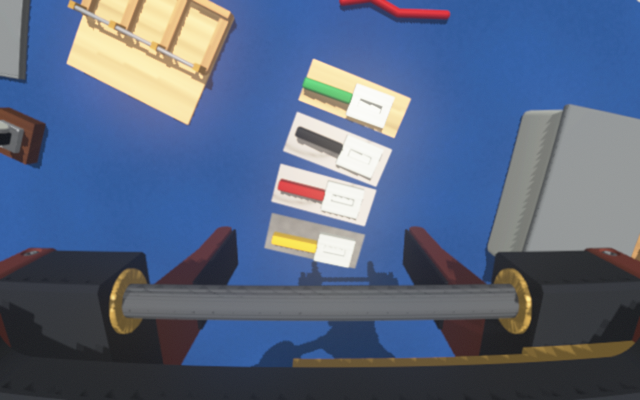

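Five pictures viewed. The wrist view shows green (355,100), black (340,148), red (325,195) and yellow (315,245), their blocks to the right (front edges towards −y), with the stand and gauge at the left edge (15,138). I'll measure the moulds here by handle rectangle and block mask.

```bash
cat >> h.py <<'E'
def rect(s,m,z):
    """min area rectangle of mask pixels cast on plane z: centre, long-axis angle, sizes"""
    v,u=np.nonzero(m); P=cast(s,np.c_[u,v],z)[:,:2]
    c,(a,b),ang=cv2.minAreaRect((P*1000).astype(np.float32)); 
    if b>a: ang+=90;a,b=b,a
    mu=P.mean(0); ev=np.linalg.eigh(np.cov((P-mu).T))[1][:,1]
    return np.array(c)/1000,ang%180,a,b,mu,np.degrees(np.arctan2(ev[1],ev[0]))%180
def moulds(s,zm=.002,roi=(.3,.75,-.5,-.15)):
    out={}
    W=((s['img'].min(2)>200)).astype(np.uint8)
    for c in('red','yellow','green','black'):
        for st,ce,m in blobs(hmask(s,c),60,6000):
            P=cast(s,[ce],.024)[0]
            if roi[0]<P[0]<roi[1] and roi[2]<P[1]<roi[3]:
                c0,ang,a,b,mu,pa=rect(s,m,.024+zm)
                if 45<a<95 and 10<b<34: print(c,'handle',c0.round(4),'mean',mu.round(4),'ang',round(ang,1),round(pa,1),'size',round(a),round(b)); out[c]=(mu,pa)
    return out
E
python3 - <<'E'
from h import *
s=shot('wrist')
moulds(s)
g=s['img'].astype(int)
# white block profile
for u,v in((370,108),(360,158),(343,200),(336,249),(310,70),(292,150),(285,180),(280,225)): print((u,v),s['img'][v,u])
hsv=cv2.cvtColor(s['img'],cv2.COLOR_RGB2HSV)
for th in (215,230,240):
  for st,ce,m in blobs((g.min(2)>th).astype(np.uint8),200,6000):
    r=rect(s,m,.016); print(th,st,r[0].round(4),round(r[1],1),round(r[2]),round(r[3]),r[4].round(4))
E
```

```text
red handle [ 0.487  -0.2745] mean [ 0.4868 -0.2737] ang 95.1 94.8 size 69 15
yellow handle [ 0.4015 -0.2918] mean [ 0.4015 -0.2919] ang 97.0 96.7 size 71 20
green handle [ 0.6393 -0.2536] mean [ 0.6398 -0.2499] ang 90.3 92.3 size 55 12
(370, 108) [252 252 249]
(360, 158) [250 250 246]
(343, 200) [248 248 244]
(336, 249) [246 245 240]
(310, 70) [251 233 180]
(292, 150) [229 221 212]
(285, 180) [168  71  75]
(280, 225) [172 166 159]
215 [ 346   82   48   45 1264] [ 0.6413 -0.3298] 90.9 60 48 [ 0.6414 -0.3296]
215 [ 284  112  107   73 2732] [ 0.5633 -0.3067] 88.3 154 61 [ 0.5663 -0.318 ]
215 [ 277  164   98   60 2323] [ 0.4885 -0.3109] 94.0 153 61 [ 0.494  -0.3266]
215 [314 233  41  33 953] [ 0.4062 -0.3594] 97.3 60 47 [ 0.4064 -0.3595]
230 [ 346   83   48   43 1193] [ 0.6413 -0.3298] 90.9 59 47 [ 0.6413 -0.3294]
230 [ 336  133   48   43 1152] [ 0.5663 -0.3431] 87.4 61 49 [ 0.5662 -0.3425]
230 [321 181  43  36 945] [ 0.4918 -0.3428] 95.0 61 46 [ 0.492  -0.3423]
230 [315 234  39  32 837] [ 0.4058 -0.3595] 97.0 57 46 [ 0.4064 -0.3594]
240 [ 347   83   46   43 1106] [ 0.6413 -0.3296] 90.9 58 46 [ 0.6413 -0.3294]
240 [337 135  45  40 967] [ 0.5656 -0.342 ] 87.0 57 46 [ 0.5655 -0.3421]
240 [323 182  40  34 717] [ 0.4919 -0.342 ] 95.0 56 43 [ 0.4923 -0.3421]
```

Run:
```python
from h import *
plan([.38,.17,.26],97)
```

```text
t 1.6 p [ 0.5363 -0.2887  0.3397] jaw -70.58 q6 0.68 F [ 0.  -0.8  0.3] w 0.0876
  -> turn [2.069 0.008 0.003] shift [ 1.329 -7.905  1.654]
```

Request:
servo_tool --pt "0.7 0 0 0 0 0 1" --pt "0.7 0 0 0 0 0 1" --pt "0.67 0 0 0 0 0 1" --pt "0 0 0 0 -0.9 0.2 1" --pt "0 0 0 0 -0.9 0.2 1"

```text
time_s: 2.22
eef_pos: [0.4981, -0.1845, 0.3397]
tcp_rot: [2.16, 0.128, -2.161]
contact_force: [0.0, 0.8, 1.2]
width: 0.0879
```

Request:
servo_tool --pt "0 0 0 0.2 -0.9 0.2 1" --pt "0 0 0 0.2 -0.9 0.2 1" --pt "0 0 0 0.2 -0.9 0.2 1" --pt "0 0 0 0.3 -0.9 0.2 1" --pt "0 0 0 0.3 -0.9 0.2 1"

```text
time_s: 2.85
eef_pos: [0.406, 0.0767, 0.268]
tcp_rot: [2.162, 0.129, -2.158]
contact_force: [-0.1, 1.2, 0.4]
width: 0.0879
```

Request:
servo_tool --pt "0 0 0 0.1 -0.9 0.2 1" --pt "0 0 0 0 -0.7 0.05 1" --pt "0 0 0 0 0 0 1" --pt "0 0 0 0 0 0 1"

```text
time_s: 3.35
eef_pos: [0.3808, 0.1688, 0.2624]
tcp_rot: [2.16, 0.13, -2.158]
contact_force: [0.2, -0.4, 0.9]
width: 0.0877
```

Run:
```python
from h import *
s=shot('wrist','w2')
plan([.42,.19,.15],97)
moulds(shot('scene'))
```

```text
t 3.4 p [0.3809 0.1686 0.2623] jaw -83.13 q6 1.79 F [-0.9  0.3 -0.3] w 0.0879
  -> turn [-0.021 -0.007 -0.004] shift [ 1.872 -0.275 -0.689]
red handle [ 0.4914 -0.2729] mean [ 0.4912 -0.2745] ang 94.5 96.3 size 73 24
yellow handle [ 0.404  -0.2905] mean [ 0.4045 -0.2925] ang 96.0 96.9 size 74 28
green handle [ 0.6444 -0.261 ] mean [ 0.6447 -0.2621] ang 90.5 91.4 size 73 21
```

View pics/w2.png

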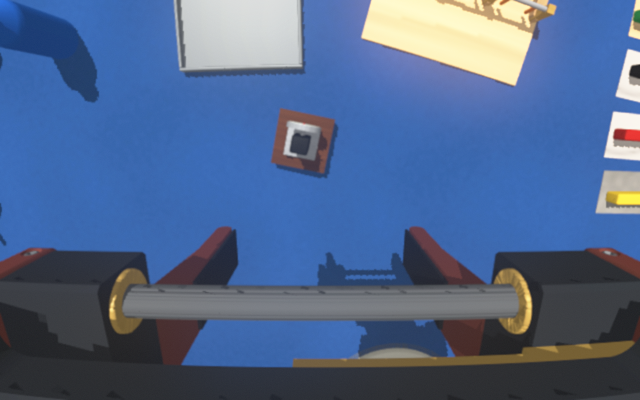

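Six pictures viewed. The wrist view shows the stand centred near (305,142), the gauge's black grip at (300,143), and the tray above left. I'll cast those masks onto their known heights.

Run:
```python
from h import *
s=shot('wrist'); im=s['img']; hsv=cv2.cvtColor(im,cv2.COLOR_RGB2HSV); roi=np.zeros(im.shape[:2],np.uint8); roi[100:185,262:345]=1
blue=((hsv[...,0]>95)&(hsv[...,0]<130)&(hsv[...,1]>120)).astype(np.uint8)
brown=(((hsv[...,0]<14)|(hsv[...,0]>172))&(hsv[...,1]>80)&(hsv[...,2]>70)).astype(np.uint8)*roi
white=((hsv[...,1]<60)&(hsv[...,2]>130)).astype(np.uint8)*roi
blk=((hsv[...,2]<70)&(hsv[...,1]<120)).astype(np.uint8)*roi
for n,m,z in(('brown',brown,.024),('foot',white,.034),('grip',blk,.086)):
    for st,ce,mm in blobs(m,60):
        r=rect(s,mm,z); print(n,st,r[0].round(4),round(r[1],1),round(r[2]),round(r[3]),r[4].round(4))
c=cv2.resize(im[100:185,262:345],None,fx=7,fy=7,interpolation=cv2.INTER_CUBIC)[:,:,::-1]; cv2.imwrite('pics/g1.png',c)
# tray and rack
gray=((hsv[...,1]<50)&(hsv[...,2]>90)).astype(np.uint8)
for st,ce,mm in blobs(gray,3000): r=rect(s,mm,.014); print('gray',st,r[0].round(4),round(r[1],1),round(r[2]),round(r[3]))
```

```text
brown [ 272  110   61   58 1032] [0.4146 0.195 ] 85.2 67 67 [0.4229 0.2029]
brown [319 150   8  22 100] [0.3931 0.1657] 7.2 27 9 [0.3955 0.1662]
foot [283 121  36  36 495] [0.4168 0.1965] 178.9 43 40 [0.4233 0.2022]
grip [303 161  15  10  72] [0.3934 0.1804] 80.1 17 8 [0.3939 0.1803]
gray [ 174    0  128   72 8817] [0.533  0.2881] 95.8 157 84
gray [  122   284   397    36 12644] [0.1807 0.1434] 97.0 607 59
```

View pics/g1.png

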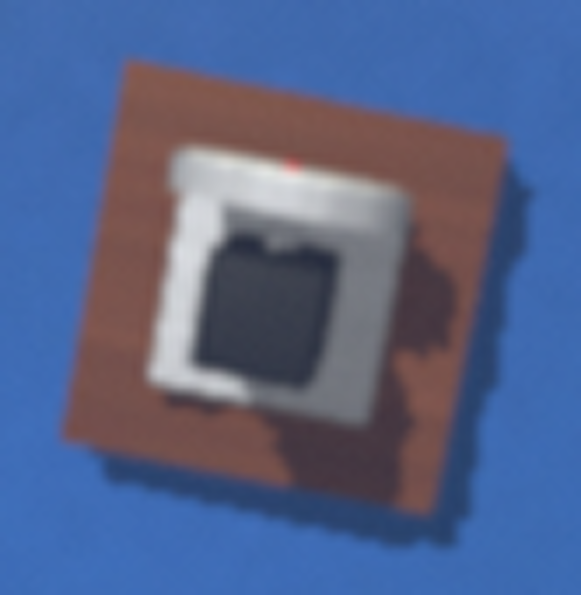

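Run:
```python
from h import *
s=shot('wrist')
def q(pts,z): 
    P=cast(s,np.array(pts,float)/7+[262,100]-.0,z)[:,:2]; d=np.diff(np.r_[P,P[:1]],axis=0)
    print(z,P.mean(0).round(4),np.hypot(*d.T).round(4),np.degrees(np.arctan2(d[:,1],d[:,0])).round(1))
q([(125,60),(508,138),(437,517),(65,440)],.024)
q([(150,382),(365,425)],.034)
q([(215,245),(338,250),(308,388),(195,360)],.086)
# predicted grip top for gauge at stand centre
import math
c=np.array([.4155,.195]);
R=cv2.Rodrigues(np.array(s['rvec'],float))[0];print('cam',-R.T@s['tvec'])
for ct in([.4155,.195],):
    a=math.radians(7); 
    def w(x,y): return [ct[0]+x*math.cos(a)-y*math.sin(a),ct[1]+x*math.sin(a)+y*math.cos(a)]
    for n,z,h in(('grip',.086,.01),('foot',.034,.02),('foot bottom',.024,.02)):
        print(n,((proj(s,[w(x,y)+[z] for x,y in((h,h),(h,-h),(-h,-h),(-h,h))])-[262,100])*7).round().tolist())
```

```text
0.024 [0.414  0.1939] [0.0697 0.0699 0.0702 0.0692] [-94.4 176.6  85.   -3.8]
0.034 [0.3944 0.196 ] [0.0392 0.0392] [-94.5  85.5]
0.086 [0.4154 0.194 ] [0.019  0.0219 0.0182 0.0181] [-85.5 174.1  82.9  -4.1]
cam [0.44632709 0.17565766 0.44880899]
grip [[192.0, 245.0], [321.0, 244.0], [322.0, 374.0], [195.0, 374.0]]
foot [[160.0, 172.0], [388.0, 171.0], [389.0, 399.0], [166.0, 399.0]]
foot bottom [[166.0, 171.0], [389.0, 170.0], [389.0, 393.0], [171.0, 393.0]]
```

Seven pictures viewed. The crop shows the dial on the top (+x) side. Stand corners measure 70×70 mm (good), centre (0.414, 0.194), yaw −4.4°. Foot and grip agree to 1 mm. Going to grasp.

Run:
```python
from h import *
plan([.4146,.194,.047],85.6)
```

```text
t 3.55 p [0.3811 0.1688 0.2622] jaw -83.15 q6 1.79 F [ 0.4 -0.5 -0.8] w 0.0878
  -> turn [ 1.874e+00 -3.000e-03 -1.000e-03] shift [ 3.586 -0.462 -0.525]
```

Request:
servo_tool --pt "0.94 0 0 0 0 0 1" --pt "0.93 0 0 0 0 0 1" --pt "0 0 0 0.2 -0.46 -0.525 1" --pt "0 0 0 0.8 0 0 1" --pt "0 0 0 0 0 0 1"

```text
time_s: 4.18
eef_pos: [0.4125, 0.1938, 0.1973]
tcp_rot: [-2.175, 0.086, 2.195]
contact_force: [-0.7, 0.9, -0.7]
width: 0.0879
```

Run:
```python
from h import *
plan([.4146,.194,.047],85.6)
```

```text
t 4.17 p [0.4125 0.1938 0.1973] jaw -94.3 q6 2.01 F [-0.7  0.9 -0.7] w 0.0879
  -> turn [ 0.016  0.082 -0.04 ] shift [ 2.505 -0.007 -0.035]
```

Request:
servo_tool --pt "0 0 0 0.8 0 -0.035 1" --pt "0 0 0 0.8 0 0 1" --pt "0 0 0 0.7 0 0 1" --pt "0 0 0 0.2 0 0 1" --pt "0 0 0 0 0 0 0.5" --grip_force 25

```text
time_s: 4.8
eef_pos: [0.417, 0.195, 0.0539]
tcp_rot: [-2.185, 0.08, 2.181]
contact_force: [-0.9, -0.2, 0.3]
width: 0.0809
```

Request:
servo_tool --pt "0 0 0 0 0 0 0.1" --pt "0 0 0 0 0 0 0" --pt "0 0 0 0 0 0 0" --pt "0 0 0 0 0 0 0" --pt "0 0 0 0 0 0 0"

```text
time_s: 5.42
eef_pos: [0.4162, 0.1951, 0.0521]
tcp_rot: [-2.184, 0.081, 2.184]
contact_force: [0.8, -0.0, -0.9]
width: 0.0314
```

Run:
```python
from h import *
plan([.4146,.194,.15],85.6)
```

```text
t 5.42 p [0.4162 0.1951 0.0521] jaw -94.23 q6 2.01 F [ 0.8 -0.  -0.9] w 0.0314
  -> turn [0.029 0.001 0.   ] shift [-1.632  0.019  0.025]
```

Request:
servo_tool --pt "0 0 0 0.1 -0.01 0 0" --pt "0 0 0 0 0 0 0" --pt "0 0 0 0 0 0 0"

```text
time_s: 5.8
eef_pos: [0.4158, 0.1955, 0.0454]
tcp_rot: [-2.183, 0.081, 2.185]
contact_force: [1.0, 0.5, -2.1]
width: 0.0196
```

Request:
servo_tool --pt "0 0 0 -0.3 0 0 0" --pt "0 0 0 -0.8 0 0 0" --pt "0 0 0 -0.8 0 0 0" --pt "0 0 0 0 0 0 0" --pt "0 0 0 0 0 0 0"

```text
time_s: 6.42
eef_pos: [0.4161, 0.1956, 0.16]
tcp_rot: [-2.184, 0.081, 2.184]
contact_force: [0.0, -0.2, -2.5]
width: 0.0199
```

Run:
```python
from h import *
plan([.4919,-.3428,.13],85)
s=shot('scene','s1'); moulds(s)
s=shot('wrist'); cv2.imwrite('pics/w3.png',cv2.resize(s['img'][180:400,180:460],None,fx=2,fy=2)[:,:,::-1])
```

```text
t 6.42 p [0.4161 0.1956 0.16  ] jaw -94.23 q6 2.01 F [ 0.  -0.2 -2.5] w 0.0199
  -> turn [ 0.129  0.001 -0.   ] shift [ 0.499  8.829 -2.04 ]
red handle [ 0.4914 -0.2729] mean [ 0.4913 -0.2744] ang 94.5 96.7 size 73 24
yellow handle [ 0.404  -0.2905] mean [ 0.4045 -0.2925] ang 96.0 96.9 size 74 28
green handle [ 0.6444 -0.261 ] mean [ 0.6447 -0.262 ] ang 90.5 91.3 size 73 21
```

View pics/w3.png

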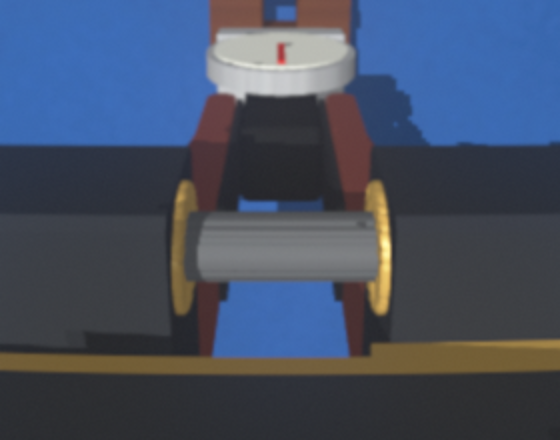

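Eight pictures viewed. The wrist crop shows the gauge held, the dial facing the camera and the red needle straight up (zero) at (281,52), so I can read the dial from the wrist camera. Moving to red.

Run:
```python
from h import *
plan([.4919,-.3428,.10],95)
```

```text
t 6.53 p [0.4155 0.1953 0.1584] jaw -94.23 q6 2.01 F [-0.2 -0.6 -2.4] w 0.0202
  -> turn [-1.539  0.026 -0.01 ] shift [ 0.974  9.045 -0.487]
```

Request:
servo_tool --pt "-0.8 0 0 0 0 0 0" --pt "-0.74 0 0 0 0 0 0" --pt "0 0 0 0 0.6 -0.05 0" --pt "0 0 0 0 0.9 -0.05 0" --pt "0 0 0 0 0.9 -0.05 0"

```text
time_s: 7.15
eef_pos: [0.437, 0.0517, 0.1583]
tcp_rot: [2.173, 0.097, -2.179]
contact_force: [0.7, 0.1, -1.0]
width: 0.0195
```

Request:
servo_tool --pt "0 0 0 0 0.9 -0.05 0" --pt "0 0 0 0 0.9 -0.05 0" --pt "0 0 0 0 0.9 -0.05 0" --pt "0 0 0 0 0.9 -0.05 0" --pt "0 0 0 0 0.9 -0.05 0"

```text
time_s: 7.78
eef_pos: [0.4756, -0.2161, 0.1582]
tcp_rot: [2.175, 0.097, -2.18]
contact_force: [0.7, 0.4, -2.1]
width: 0.0199
```

Request:
servo_tool --pt "0 0 0 0 0.9 -0.05 0" --pt "0 0 0 0 0.7 -0.05 0" --pt "0 0 0 0 0.35 0 0" --pt "0 0 0 0 0 0 0" --pt "0 0 0 0 0 0 0"

```text
time_s: 8.4
eef_pos: [0.4925, -0.3294, 0.1598]
tcp_rot: [2.176, 0.098, -2.177]
contact_force: [0.3, -0.3, -1.7]
width: 0.0193
```

Run:
```python
from h import *
plan([.4925,-.3428,.055],95)
moulds(shot('scene'));
```

```text
t 8.4 p [ 0.4925 -0.3294  0.1598] jaw -84.93 q6 0.84 F [ 0.3 -0.3 -1.7] w 0.0193
  -> turn [0.012 0.003 0.01 ] shift [1.747 0.223 0.02 ]
red handle [ 0.4914 -0.2731] mean [ 0.4911 -0.2748] ang 94.4 96.7 size 73 24
green handle [ 0.6444 -0.261 ] mean [ 0.6448 -0.2624] ang 90.5 91.6 size 73 21
black handle [ 0.3326 -0.2907] mean [ 0.3421 -0.2912] ang 166.9 154.4 size 77 25
```

Request:
servo_tool --pt "0 0 0 0.5 0.22 0 0" --pt "0 0 0 0.6 0 0 0" --pt "0 0 0 0.6 0 0 0" --pt "0 0 0 0.05 0 0 0" --pt "0 0 0 0 0 0 0"

```text
time_s: 9.07
eef_pos: [0.4943, -0.3435, 0.0566]
tcp_rot: [2.177, 0.095, -2.174]
contact_force: [-0.1, -0.1, -2.3]
width: 0.0199
```

```bash
cat >> h.py <<'E'
def dial(s):
    im=s['img'][180:260,250:390]; h=cv2.cvtColor(im,cv2.COLOR_RGB2HSV)
    m=((h[...,0]<8)|(h[...,0]>172))&(h[...,1]>150)&(h[...,2]>120); m=m[:36]
    v,u=np.nonzero(m); print('red px',len(u), (u.min()+250,u.max()+250,v.min()+180,v.max()+180,u.mean()+250,v.mean()+180) if len(u) else '')
E
python3 - <<'E'
from h import *
plan([.493,-.3428,.036],95)
s=shot('wrist','w4'); dial(s)
cv2.imwrite('pics/w4c.png',cv2.resize(s['img'][150:250,220:420],None,fx=4,fy=4,interpolation=cv2.INTER_CUBIC)[:,:,::-1])
E
```

```text
t 9.07 p [ 0.4943 -0.3435  0.0566] jaw -84.93 q6 0.82 F [-0.1 -0.1 -2.3] w 0.0199
  -> turn [ 0.012 -0.012 -0.01 ] shift [ 0.343 -0.013  0.02 ]
red px 169 (np.int64(250), np.int64(320), np.int64(208), np.int64(215), np.float64(260.50295857988164), np.float64(211.63905325443787))
```

View pics/w4c.png

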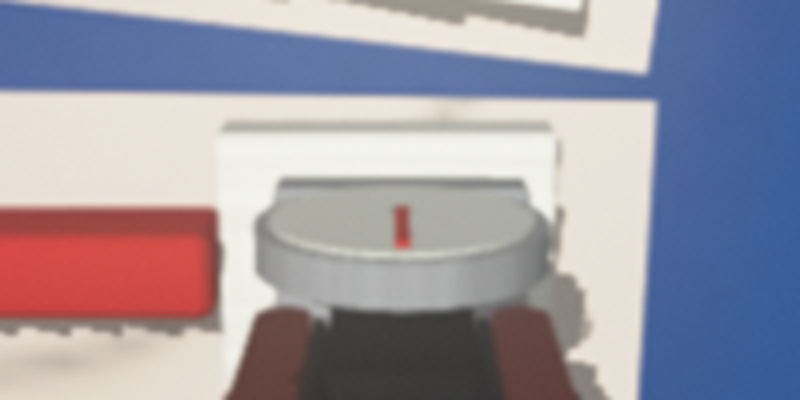

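Nine pictures viewed. The pin is centred over the red mould's block, with the needle at zero (320,201–211). Pressing now.

Request:
servo_tool --pt "0 0 0 0.1 -0.01 0.02 0" --pt "0 0 0 0.1 0 0 0" --pt "0 0 0 0.08 0 0 0" --pt "0 0 0 0 0 0 0" --pt "0 0 0 0 0 0 0"

```text
time_s: 9.75
eef_pos: [0.4924, -0.3434, 0.0383]
tcp_rot: [2.177, 0.095, -2.177]
contact_force: [-1.3, -0.2, -1.3]
width: 0.0197
```

Run:
```python
from h import *
plan([.493,-.3428,.036],95)
```

```text
t 9.75 p [ 0.4924 -0.3434  0.0383] jaw -84.99 q6 0.82 F [-1.3 -0.2 -1.3] w 0.0197
  -> turn [0.001 0.001 0.001] shift [ 0.039 -0.009 -0.011]
```

Request:
servo_tool --pt "0 0 0 0.03 0 0 0" --pt "0 0 0 0.02 0 0 0" --pt "0 0 0 0 0 0 0" --pt "0 0 0 0 0 0 0"

```text
time_s: 10.25
eef_pos: [0.4925, -0.3435, 0.0354]
tcp_rot: [2.177, 0.095, -2.176]
contact_force: [0.3, 0.4, 0.1]
width: 0.0199
```

Request:
servo_tool --pt "0 0 0 0.02 0 0 0" --pt "0 0 0 0 0 0 0" --pt "0 0 0 0 0 0 0"

```text
time_s: 10.62
eef_pos: [0.4926, -0.3435, 0.0354]
tcp_rot: [2.177, 0.094, -2.176]
contact_force: [-1.7, 1.9, 5.1]
width: 0.0202
```

Request:
servo_tool --pt "0 0 0 0.02 0 0 0" --pt "0 0 0 0 0 0 0" --pt "0 0 0 0 0 0 0" --pt "0 0 0 0 0 0 0" --pt "0 0 0 0 0 0 0"

```text
time_s: 11.25
eef_pos: [0.4927, -0.3436, 0.0354]
tcp_rot: [2.178, 0.094, -2.175]
contact_force: [-4.2, 2.3, 10.5]
width: 0.0197
```

```bash
cat >> h.py <<'E'
def dialread(fn):
    st=telemetry.get_state(); p=st['eef_pos']
    w=shot('wrist'); s=shot('scene'); dc=proj(s,[p+np.array([.025,0,.0146])])[0].round().astype(int)
    a=cv2.resize(w['img'][170:230,270:370],(600,360),interpolation=cv2.INTER_CUBIC)
    b=cv2.resize(s['img'][dc[1]-15:dc[1]+15,dc[0]-25:dc[0]+25],(600,360),interpolation=cv2.INTER_CUBIC)
    pd=np.r_[a,b][:, :,::-1]; cv2.imwrite('pics/'+fn+'.png',cv2.resize(pd,(500,600)))
    h=cv2.cvtColor(w['img'][190:215,284:358],cv2.COLOR_RGB2HSV)
    m=(((h[...,0]<8)|(h[...,0]>172))&(h[...,1]>90)&(h[...,2]>90)); v,u=np.nonzero(m); print('needle px',len(u),'u',u.min()+284,u.max()+284,'v',v.min()+190,v.max()+190)
E
python3 - <<'E'
from h import *
dialread('d_red'); plan([.493,-.3428,.075],95)
E
```

```text
needle px 61 u 297 321 v 202 209
t 11.35 p [ 0.4927 -0.3436  0.0354] jaw -84.99 q6 0.82 F [-4.   3.3 10.3] w 0.0196
  -> turn [ 0.002 -0.011 -0.011] shift [-0.66  -0.012 -0.007]
```

View pics/d_red.png

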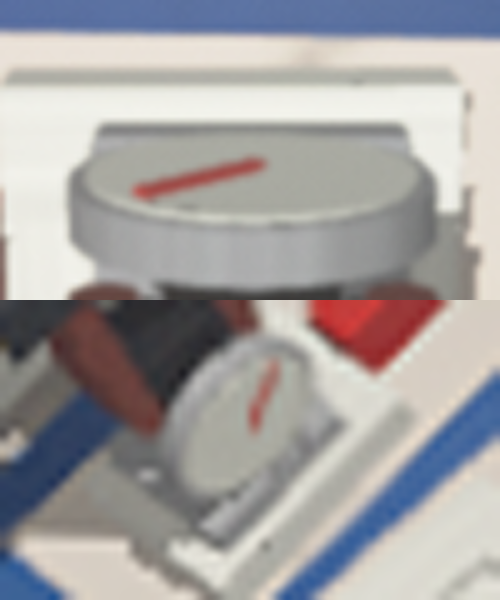

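Ten pictures viewed. The needle runs from the pivot (320,202) to down-left in the wrist view. I'll turn this into an angle by casting the red pixels onto the dial's plane.

```bash
cat >> h.py <<'E'
def needle(x0=.023,off=.0214):
    """red needle pixels of the wrist image cast on the dial plane -> angle clockwise from up, mm of travel"""
    st=telemetry.get_state(); p=st['eef_pos']; T=Ro.from_rotvec(st['tcp_rot']).as_matrix()
    s=shot('wrist'); h=cv2.cvtColor(s['img'],cv2.COLOR_RGB2HSV); h=h[190:217,284:358]
    v,u=np.nonzero(((h[...,0]<8)|(h[...,0]>172))&(h[...,1]>90)&(h[...,2]>90)); uv=np.c_[u+284,v+190]
    n=-T[:,2]; up=-T[:,0]; right=np.cross(up,n); c=p+up*(.036-off)+n*x0
    a=cast(s,uv,0.)[:,:3]; R=cv2.Rodrigues(np.array(s['rvec'],float))[0]; C=-R.T@np.array(s['tvec']); d=a-C
    P=C+d*(((c-C)@n)/(d@n))[:,None]-c; q=np.c_[P@right,P@up]*1000
    mu=q.mean(0); w=np.linalg.eigh(np.cov((q-mu).T))[1][:,1]; w*=np.sign(w@mu)
    print('needle n',len(q),'mean',mu.round(1),'span',np.ptp(q@w).round(1),'angle',round(np.arctan2(w[0],w[1]),2),'from mean',round(np.arctan2(mu[0],mu[1]),2),'(0.8=full, 1.6=shallow)')
E
python3 - <<'E'
from h import *
needle()
plan([.493,-.3428,.075],97)
E
```

```text
needle n 61 mean [ 4.6 12.7] span 17.4 angle 0.77 from mean 0.35 (0.8=full, 1.6=shallow)
t 11.4 p [ 0.4927 -0.3436  0.0354] jaw -84.99 q6 0.82 F [-4.2  2.8 10.8] w 0.0197
  -> turn [-0.331 -0.011 -0.011] shift [-0.66  -0.012 -0.007]
```

Needle angle 0.77 rad (full depth would be 0.8), so red is full depth. On to yellow.

Run:
```python
from h import *
plan([.4068,-.3595,.075],97)
```

```text
t 11.4 p [ 0.4927 -0.3436  0.0354] jaw -84.99 q6 0.82 F [-4.2  2.8 10.8] w 0.0197
  -> turn [-0.331 -0.011 -0.011] shift [-0.66   0.089  1.453]
```

Request:
servo_tool --pt "0 0 0 -0.5 0 0 0" --pt "-0.33 0 0 -0.2 0 0 0" --pt "0 0 0 0 0.03 0.7 0" --pt "0 0 0 0 0.05 0.75 0" --pt "0 0 0 0 0 0 0"

```text
time_s: 12.02
eef_pos: [0.4044, -0.3592, 0.0743]
tcp_rot: [2.158, 0.13, -2.161]
contact_force: [0.2, -0.3, -2.6]
width: 0.0197
```

Run:
```python
from h import *
s=shot('wrist'); g=s['img'].astype(int)
moulds(s)
for th in (225,238):
  for st,ce,m in blobs((g.min(2)>th).astype(np.uint8),200,9000):
    r=rect(s,m,.014); print(th,st,r[0].round(4),round(r[1],1),round(r[2]),round(r[3]),r[4].round(4))
plan([.4068,-.3595,.055],97)
```

```text
red handle [ 0.4847 -0.2744] mean [ 0.4844 -0.2714] ang 95.5 95.1 size 69 14
yellow handle [ 0.4    -0.2936] mean [ 0.4002 -0.2945] ang 96.9 97.5 size 73 18
225 [ 206    0  177   42 3286] [ 0.533 -0.326] 96.9 122 27 [ 0.5376 -0.3368]
225 [ 208   45  169   76 7063] [ 0.4909 -0.3289] 94.9 118 50 [ 0.4952 -0.3368]
225 [ 281  174   78   30 1565] [ 0.4173 -0.358 ] 96.4 59 23 [ 0.4206 -0.3575]
238 [ 265    0   98   19 1088] [ 0.5421 -0.3387] 96.9 67 12 [ 0.5444 -0.3431]
238 [ 267   49   86   71 5311] [ 0.4918 -0.3415] 95.2 60 48 [ 0.492  -0.3416]
t 12.07 p [ 0.4059 -0.359   0.0745] jaw -83.06 q6 0.66 F [-0.7 -0.1 -2.4] w 0.0199
  -> turn [-0.01  -0.002  0.001] shift [ 0.325  0.011 -0.014]
```

Request:
servo_tool --pt "0 0 0 0.35 0 -0.01 0" --pt "0 0 0 0.1 0 0 0" --pt "0 0 0 0.09 0 0 0" --pt "0 0 0 0.07 0 0 0" --pt "0 0 0 0 0 0 0"

```text
time_s: 12.7
eef_pos: [0.4076, -0.3586, 0.0384]
tcp_rot: [2.159, 0.132, -2.158]
contact_force: [0.1, -0.6, -0.4]
width: 0.0196
```

Request:
servo_tool --pt "0 0 0 0.04 0 0 0" --pt "0 0 0 0.03 0 0 0" --pt "0 0 0 0.01 0 0 0" --pt "0 0 0 0 0 0 0" --pt "0 0 0 0 0 0 0"

```text
time_s: 13.32
eef_pos: [0.4077, -0.3589, 0.0354]
tcp_rot: [2.159, 0.131, -2.156]
contact_force: [-1.5, 2.2, 6.7]
width: 0.0203
```

Run:
```python
from h import *
plan([.4068,-.3595,.034],97);needle()
```

```text
t 13.32 p [ 0.4077 -0.3589  0.0354] jaw -83.01 q6 0.66 F [-1.5  2.2  6.7] w 0.0203
  -> turn [-0.001 -0.013 -0.012] shift [0.023 0.008 0.016]
needle n 62 mean [6.3 6.9] span 15.6 angle 1.57 from mean 0.74 (0.8=full, 1.6=shallow)
```

Needle 1.57 rad, so yellow is shallow. I'll press a little more, hold and re-read.

Request:
servo_tool --pt "0 0 0 0.02 0 0 0" --pt "0 0 0 0 0 0 0" --pt "0 0 0 0 0 0 0" --pt "0 0 0 0 0 0 0" --pt "0 0 0 0 0 0 0"

```text
time_s: 14.0
eef_pos: [0.4078, -0.359, 0.0354]
tcp_rot: [2.16, 0.13, -2.156]
contact_force: [-3.4, 5.3, 11.6]
width: 0.0195
```

Run:
```python
from h import *
needle(); plan([.6418,-.3297,.075],91)
```

```text
needle n 68 mean [5.8 7.2] span 15.7 angle 1.64 from mean 0.67 (0.8=full, 1.6=shallow)
t 14.05 p [ 0.4078 -0.359   0.0354] jaw -83.0 q6 0.66 F [-2.9  5.4 12.7] w 0.0198
  -> turn [ 1.    -0.018 -0.016] shift [-0.661 -0.42  -3.908]
```

Request:
servo_tool --pt "0 0 0 -0.6 0 0 0" --pt "1.0 0 0 -0.2 0 0 0" --pt "0 0 0 0 -0.1 -0.9 0" --pt "0 0 0 0 -0.1 -0.9 0" --pt "0 0 0 0 -0.1 -0.9 0"

```text
time_s: 14.68
eef_pos: [0.5703, -0.3379, 0.0802]
tcp_rot: [2.213, 0.018, -2.213]
contact_force: [1.6, 0.3, -2.6]
width: 0.0197
```

Request:
servo_tool --pt "0 0 0 0 -0.1 -0.9 0" --pt "0 0 0 0 -0.02 -0.3 0" --pt "0 0 0 0 0 0 0" --pt "0 0 0 0 0 0 0"

```text
time_s: 15.18
eef_pos: [0.64, -0.3298, 0.08]
tcp_rot: [2.212, 0.018, -2.214]
contact_force: [-0.8, 0.6, -1.8]
width: 0.0198
```

```bash
cat >> h.py <<'E'
def blocks(s,ths=(225,238)):
    g=s['img'].astype(int)
    for th in ths:
      for st,ce,m in blobs((g.min(2)>th).astype(np.uint8),200,9000):
        r=rect(s,m,.014); 
        if .3<r[0][0]<.75 and -.5<r[0][1]<-.1: print(th,st,r[0].round(4),round(r[1],1),round(r[2]),round(r[3]),r[4].round(4))
E
python3 - <<'E'
from h import *
s=shot('wrist','w5'); moulds(s); blocks(s)
plan([.6418,-.3297,.075],91)
E
```

```text
black handle [ 0.5878 -0.3317] mean [ 0.5877 -0.3306] ang 91.0 88.3 size 50 24
225 [ 280  172   79   33 1856] [ 0.6519 -0.3296] 91.0 61 26 [ 0.6554 -0.3293]
225 [203 247  70   5 231] [ 0.5995 -0.2634] 91.3 57 4 [ 0.5989 -0.2596]
225 [289 337  60  22 967] [ 0.5046 -0.3321] 89.7 54 22 [ 0.5039 -0.3338]
238 [ 281  172   77   32 1760] [ 0.6523 -0.3297] 91.0 59 25 [ 0.6558 -0.3293]
238 [295 339  54  19 847] [ 0.5046 -0.3347] 91.0 48 20 [ 0.5036 -0.3352]
t 15.22 p [ 0.6398 -0.3299  0.0804] jaw -89.06 q6 1.03 F [-0.3  0.  -1.4] w 0.0197
  -> turn [-0.009  0.004 -0.001] shift [ 0.089 -0.002 -0.033]
```

Request:
servo_tool --pt "0 0 0 0.4 0 -0.033 0" --pt "0 0 0 0.15 0 0 0" --pt "0 0 0 0.09 0 0 0" --pt "0 0 0 0.07 0 0 0" --pt "0 0 0 0.03 0 0 0"

```text
time_s: 15.85
eef_pos: [0.6428, -0.3296, 0.0364]
tcp_rot: [2.213, 0.018, -2.212]
contact_force: [0.5, 0.8, -1.4]
width: 0.0197
```

Request:
servo_tool --pt "0 0 0 0.03 0 0 0" --pt "0 0 0 0.02 0 0 0" --pt "0 0 0 0 0 0 0" --pt "0 0 0 0 0 0 0"

```text
time_s: 16.35
eef_pos: [0.643, -0.3297, 0.0355]
tcp_rot: [2.214, 0.018, -2.21]
contact_force: [-3.2, 1.0, 5.6]
width: 0.0197
```

Run:
```python
from h import *
needle(); plan([.6418,-.3297,.034],91)
```

```text
needle n 67 mean [ 4.4 13. ] span 17.4 angle 0.77 from mean 0.33 (0.8=full, 1.6=shallow)
t 16.4 p [ 0.643  -0.3297  0.0355] jaw -89.01 q6 1.03 F [-3.  2.  6.] w 0.0197
  -> turn [-0.002 -0.016 -0.012] shift [ 0.025 -0.     0.021]
```

Green is full depth (0.77 rad). I'll press, hold, then go to black.

Request:
servo_tool --pt "0 0 0 0.02 0 0 0" --pt "0 0 0 0 0 0 0" --pt "0 0 0 0 0 0 0" --pt "0 0 0 0 0 0 0" --pt "0 0 0 0 0 0 0"

```text
time_s: 17.02
eef_pos: [0.6431, -0.3297, 0.0355]
tcp_rot: [2.214, 0.017, -2.21]
contact_force: [-5.7, 2.7, 9.7]
width: 0.0198
```

Run:
```python
from h import *
needle(); plan([.567,-.343,.08],87.4)
```

```text
needle n 65 mean [ 4.5 13.1] span 17.4 angle 0.77 from mean 0.33 (0.8=full, 1.6=shallow)
t 17.07 p [ 0.6431 -0.3297  0.0355] jaw -89.01 q6 1.03 F [-5.2  2.6 10.2] w 0.0198
  -> turn [ 0.598 -0.021 -0.015] shift [-0.742  0.279  1.257]
```

Request:
servo_tool --pt "0 0 0 -0.6 0 0 0" --pt "0.6 0 0 -0.2 0 0 0" --pt "0 0 0 0 0.14 0.6 0" --pt "0 0 0 0 0.14 0.6 0" --pt "0 0 0 0 0 0 0"

```text
time_s: 17.7
eef_pos: [0.5683, -0.3436, 0.0799]
tcp_rot: [-2.197, 0.053, 2.198]
contact_force: [0.6, 0.2, -1.6]
width: 0.0199
```

Run:
```python
from h import *
s=shot('wrist'); moulds(s); blocks(s)
plan([.567,-.343,.08],87.4)
```

```text
225 [ 252   73   85   71 5049] [ 0.6416 -0.3295] 90.8 60 48 [ 0.6419 -0.3298]
225 [ 251  171  109   36 1755] [ 0.5808 -0.3338] 88.9 84 28 [ 0.584  -0.3345]
238 [ 253   73   84   70 4878] [ 0.6415 -0.3297] 90.9 60 47 [ 0.6418 -0.3298]
238 [ 279  179   76   18 1149] [ 0.5809 -0.3426] 87.3 59 14 [ 0.582  -0.3425]
t 17.75 p [ 0.5697 -0.3432  0.0801] jaw -92.68 q6 1.02 F [ 0.9  0.2 -1.1] w 0.02
  -> turn [-0.013 -0.009 -0.002] shift [ 0.002 -0.001  0.045]
```

Request:
servo_tool --pt "0 0 0 0.4 0 0.045 0" --pt "0 0 0 0.15 0 0 0" --pt "0 0 0 0.09 0 0 0" --pt "0 0 0 0.07 0 0 0" --pt "0 0 0 0.03 0 0 0"

```text
time_s: 18.38
eef_pos: [0.568, -0.3427, 0.0357]
tcp_rot: [-2.2, 0.05, 2.197]
contact_force: [0.6, 1.4, -1.1]
width: 0.02
```

Request:
servo_tool --pt "0 0 0 0.03 0 0 0" --pt "0 0 0 0.03 0 0 0" --pt "0 0 0 0.01 0 0 0" --pt "0 0 0 0 0 0 0" --pt "0 0 0 0 0 0 0"

```text
time_s: 19.0
eef_pos: [0.5681, -0.3429, 0.0355]
tcp_rot: [-2.203, 0.051, 2.196]
contact_force: [-5.4, 4.4, 12.4]
width: 0.0194
```

Request:
servo_tool --pt "0 0 0 0.01 0 0 0" --pt "0 0 0 0 0 0 0" --pt "0 0 0 0 0 0 0" --pt "0 0 0 0 0 0 0"

```text
time_s: 19.5
eef_pos: [0.5682, -0.3429, 0.0354]
tcp_rot: [-2.203, 0.052, 2.196]
contact_force: [-7.0, 5.6, 13.3]
width: 0.0203
```

Run:
```python
from h import *
needle(); plan([.4149,.1945,.16],85.6)
```

```text
needle n 92 mean [6.3 7.4] span 15.6 angle 1.58 from mean 0.71 (0.8=full, 1.6=shallow)
t 19.55 p [ 0.5682 -0.3429  0.0355] jaw -92.6 q6 1.02 F [-6.5  5.3 14.6] w 0.0199
  -> turn [ 0.301 -0.033 -0.013] shift [-2.076 -8.734  3.234]
```

Black is shallow (1.58 rad). Result: red and green full, yellow and black shallow. Returning the gauge to the pose it was gripped at, (0.4158, 0.1955, 0.0454) with jaw −94.2°.

Run:
```python
from h import *
plan([.4158,.1955,.16],-94.23)
```

```text
t 19.55 p [ 0.5682 -0.3429  0.0355] jaw -92.6 q6 1.02 F [-6.5  5.3 14.6] w 0.0199
  -> turn [ 0.272 -0.033 -0.013] shift [-2.076 -8.761  3.194]
```

Request:
servo_tool --pt "0 0 0 -0.7 0 0 0" --pt "0.27 0 0 -0.8 0 0 0" --pt "0 0 0 -0.5 -0.8 0.3 0" --pt "0 0 0 0 -0.9 0.33 0" --pt "0 0 0 0 -0.9 0.33 0"

```text
time_s: 20.18
eef_pos: [0.5212, -0.1818, 0.1514]
tcp_rot: [-2.186, 0.082, 2.182]
contact_force: [0.4, 0.5, -1.2]
width: 0.0201
```

Request:
servo_tool --pt "0 0 0 0 -0.9 0.33 0" --pt "0 0 0 0 -0.9 0.33 0" --pt "0 0 0 0 -0.9 0.33 0" --pt "0 0 0 0 -0.9 0.33 0" --pt "0 0 0 0 -0.9 0.33 0"

```text
time_s: 20.8
eef_pos: [0.442, 0.0951, 0.1509]
tcp_rot: [-2.185, 0.081, 2.182]
contact_force: [-0.7, 0.6, -2.3]
width: 0.0198
```

Request:
servo_tool --pt "0 0 0 0 -0.8 0.3 0" --pt "0 0 0 0 -0.6 0.2 0" --pt "0 0 0 0 0 0 0" --pt "0 0 0 0 0 0 0"

```text
time_s: 21.3
eef_pos: [0.4191, 0.1791, 0.1507]
tcp_rot: [-2.185, 0.081, 2.183]
contact_force: [0.2, -0.1, -1.6]
width: 0.0197
```

Run:
```python
from h import *
plan([.4158,.1955,.0455],-94.23)
```

```text
t 21.3 p [0.4191 0.1791 0.1507] jaw -94.22 q6 1.97 F [ 0.2 -0.1 -1.6] w 0.0197
  -> turn [ 0.001 -0.007 -0.005] shift [ 1.753 -0.268  0.075]
```

Request:
servo_tool --pt "0 0 0 0.2 -0.27 0.075 0" --pt "0 0 0 0.7 0 0 0" --pt "0 0 0 0.4 0 0 0" --pt "0 0 0 0.1 0 0 0" --pt "0 0 0 0 0 0 0"

```text
time_s: 21.92
eef_pos: [0.4156, 0.196, 0.0664]
tcp_rot: [-2.183, 0.081, 2.184]
contact_force: [0.9, -0.4, -1.4]
width: 0.0197
```

Run:
```python
from h import *
plan([.4158,.1955,.0455],-94.23)
```

```text
t 21.93 p [0.4156 0.196  0.0664] jaw -94.27 q6 2.01 F [ 0.9 -0.4 -1.4] w 0.0197
  -> turn [-0.006  0.003 -0.   ] shift [ 0.348  0.008 -0.004]
```

Request:
servo_tool --pt "0 0 0 0.15 0.008 0 0" --pt "0 0 0 0.12 0 0 0" --pt "0 0 0 0.08 0 0 0" --pt "0 0 0 0 0 0 0" --pt "0 0 0 0 0 0 0"

```text
time_s: 22.55
eef_pos: [0.4155, 0.1956, 0.0454]
tcp_rot: [-2.184, 0.081, 2.184]
contact_force: [-0.1, -1.1, -1.4]
width: 0.0196
```

Request:
servo_tool --pt "0 0 0 0 0 0 0.3" --pt "0 0 0 0 0 0 0.6" --pt "0 0 0 0 0 0 0.6" --pt "0 0 0 0 0 0 0.6" --pt "0 0 0 0 0 0 0.6"

```text
time_s: 23.18
eef_pos: [0.4156, 0.1957, 0.0455]
tcp_rot: [-2.184, 0.08, 2.184]
contact_force: [0.1, -0.6, 0.1]
width: 0.0528
```

Request:
servo_tool --pt "0 0 0 -0.3 0 0 0.7" --pt "0 0 0 -0.8 0 0 1" --pt "0 0 0 -0.9 0 0 1" --pt "0 0 0 -0.9 0 0.5 1" --pt "0 0 0 0 0 0 1"

```text
time_s: 23.8
eef_pos: [0.3864, 0.1988, 0.2269]
tcp_rot: [-2.193, 0.074, 2.17]
contact_force: [-0.7, 0.4, 0.2]
width: 0.0881
```

Run:
```python
from h import *
s=shot('wrist','w6'); moulds(shot('scene'))
plan([.4,-.29,.06],0); print(telemetry.get_state()['joints'])
```

```text
red handle [ 0.5172 -0.3109] mean [ 0.5172 -0.3123] ang 98.7 99.6 size 72 24
yellow handle [ 0.404  -0.2908] mean [ 0.4045 -0.2925] ang 96.0 96.7 size 73 28
green handle [ 0.6444 -0.261 ] mean [ 0.6448 -0.2622] ang 90.5 91.6 size 73 21
t 23.9 p [0.3859 0.1981 0.221 ] jaw -94.21 q6 2.04 F [ 0.1 -0.3 -0.6] w 0.0876
  -> turn [ 1.4299e+01 -1.1000e-02  3.0000e-02] shift [ 2.683 -0.234 -8.134]
[ 3.95716427e-01 -3.52613647e-01  1.59605617e+00 -5.43227193e-05
  1.89513268e+00  2.03995409e+00]
```

View pics/w6.png

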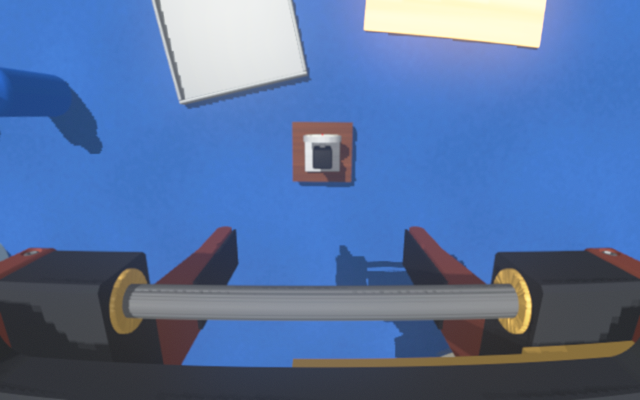

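Eleven pictures viewed. The gauge stands upright at (322,155), centred on the stand. The scene check shows red was knocked aside: its handle is now at (0.517, −0.311), angle 98.7°. Next, a look at the rack and tray from above.

```bash
sed -i 's/def plan(xyz, jaw=None):/def plan(xyz, jaw=None, full=False):/; s/d=(jaw-cur+90)%180-90;/d=(jaw-cur) if full else (jaw-cur+90)%180-90;/' h.py
python3 - <<'E'
from h import *
plan([.46,.10,.36],-94.2)
E
```

```text
t 23.9 p [0.3859 0.1981 0.221 ] jaw -94.21 q6 2.04 F [ 0.1 -0.3 -0.6] w 0.0876
  -> turn [-0.001 -0.026  0.013] shift [-2.317  1.539 -1.351]
```

Request:
servo_tool --pt "0 0 0 -0.8 0.5 -0.4 1" --pt "0 0 0 -0.8 0.5 -0.5 1" --pt "0 0 0 -0.75 0.55 -0.5 1" --pt "0 0 0 0 0 0 1" --pt "0 0 0 0 0 0 1"

```text
time_s: 24.52
eef_pos: [0.4615, 0.1002, 0.3564]
tcp_rot: [-2.18, 0.082, 2.188]
contact_force: [-0.6, 1.0, 0.1]
width: 0.0883
```

Run:
```python
from h import *
s=shot('wrist','w7'); plan([.45,-.2,.36],0,True)
cv2.imwrite('pics/w7b.png',cv2.resize(s['img'][:240,130:520],(780,480),interpolation=cv2.INTER_CUBIC)[:,:,::-1])
np.savez('cal7.npz',**{k:np.array(v) for k,v in s.items()})
```

```text
t 24.57 p [0.4611 0.1006 0.3563] jaw -94.21 q6 1.79 F [-0.4 -1.1 -0.7] w 0.0876
  -> turn [-15.701   0.034   0.028] shift [-0.062 -0.184  5.009]
```

View pics/w7b.png

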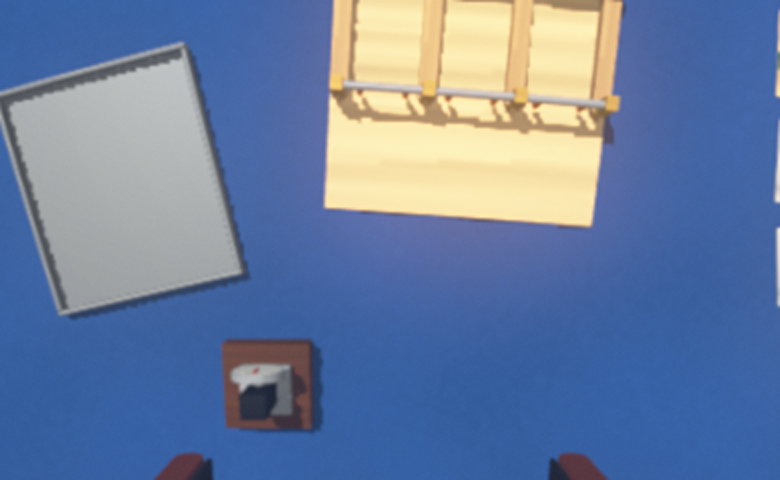

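Twelve pictures viewed. The crop shows rack entry-edge corners (326,208) and (592,227), post tops (337,82), (429,89), (520,96) and (613,103), and tray corners (62,314), (245,275), (184,43) and (−2,95).

Run:
```python
from h import *
s=dict(np.load('cal7.npz'))
def c(p,z): return cast(s,np.array(p,float)/2+[130,0]-.25,z)[:,:2]
e=c([(326,208),(592,227)],.004); p=c([(337,82),(429,89),(520,96),(613,103)],.042); t=c([(62,314),(245,275),(184,43),(-2,95)],.014)
print('entry',e.round(4),np.linalg.norm(e[1]-e[0]),np.degrees(np.arctan2(*(e[0]-e[1])[::-1])))
print('posts',p.round(4),np.linalg.norm(np.diff(p,axis=0),axis=1),np.degrees(np.arctan2(*(p[0]-p[3])[::-1])))
d=np.diff(np.r_[t,t[:1]],axis=0)
print('tray',t.round(4),np.hypot(*d.T),np.degrees(np.arctan2(d[:,1],d[:,0])),t.mean(0))
# subpixel-ish entry edge from the blue/wood boundary
h=cv2.cvtColor(s['img'],cv2.COLOR_RGB2HSV); w=((h[...,0]>12)&(h[...,0]<35)&(h[...,1]>40)&(h[...,2]>150)).astype(np.uint8)
pts=[]
for u in range(300,420,5):
    v=np.nonzero(w[60:130,u])[0]; pts.append((u,v.max()+60+.5))
E=cast(s,pts,.004)[:,:2]; k=np.polyfit(E[:,1],E[:,0],1); print('edge yaw of y-axis',90-np.degrees(np.arctan(k[0])))
for u in (305,360,415): print('row',u,[ (v) for v in np.nonzero(w[:130,u])[0]][-1])
vs=[110-5*i for i in range(6)]
L=[(np.nonzero(w[v,250:460])[0].min()+250,v) for v in (70,80,90,100)];Rr=[(np.nonzero(w[v,250:460])[0].max()+251,v) for v in (70,80,90,100)]
print('left side',cast(s,L,.004)[:,:2].round(4).tolist(),'right',cast(s,Rr,.004)[:,:2].round(4).tolist())
yc=cast(s,[[ (l[0]+r[0])/2,l[1]] for l,r in zip(L,Rr)],.004)[:,:2]; print(yc.round(4))
```

```text
entry [[ 0.55    0.1356]
 [ 0.5209 -0.0745]] 0.21201896043404175 82.10464024923908
posts [[ 0.6344  0.1172]
 [ 0.625   0.0526]
 [ 0.6162 -0.0118]
 [ 0.6077 -0.0787]] [0.06526028 0.0650157  0.06745296] 82.22585780665669
tray [[0.4846 0.3568]
 [0.5034 0.2034]
 [0.6776 0.2297]
 [0.6558 0.3787]] [0.15447599 0.17613754 0.15060946 0.17251654] [ -83.01087841    8.56018662   98.34251429 -172.70513131] [0.58036178 0.29214143]
edge yaw of y-axis 82.08079437058245
row 305 104
row 360 108
row 415 112
left side [[0.6005, 0.1291], [0.5856, 0.1304], [0.5708, 0.1333], [0.5557, 0.1347]] right [[0.5864, -0.0833], [0.5715, -0.0816], [0.5565, -0.0783], [0.5413, -0.0766]]
[[0.5929 0.0235]
 [0.5781 0.025 ]
 [0.5632 0.0281]
 [0.5481 0.0296]]
```

Rack origin ≈ (0.6203, 0.0193), yaw −7.9° (posts 65–67 mm apart, width 212 mm, good). Tray centre ≈ (0.581, 0.293), yaw 7.8°. Now I'll turn the jaws to 0° and look at the moulds again.

Request:
servo_tool --pt "-1 0 0 0 0 0 1" --pt "-1 0 0 0 0 0 1" --pt "-1 0 0 0 0 0 1" --pt "-1 0 0 0 0 0 1" --pt "-1 0 0 0 0 0 1"

```text
time_s: 25.2
eef_pos: [0.4604, 0.1012, 0.3568]
tcp_rot: [1.966, 0.457, -1.972]
contact_force: [-0.2, 0.5, -0.1]
width: 0.0878
```

Request:
servo_tool --pt "-1 0 0 0 0 0 1" --pt "-1 0 0 0 0 0 1" --pt "-1 0 0 0 0 0 1" --pt "-1 0 0 0 0 0 1" --pt "-1 0 0 0 0 0 1"

```text
time_s: 25.82
eef_pos: [0.4605, 0.1012, 0.3568]
tcp_rot: [1.628, 0.87, -1.633]
contact_force: [0.2, -1.1, 0.4]
width: 0.0874
```

Request:
servo_tool --pt "-1 0 0 0 0 0 1" --pt "-1 0 0 0 0 0 1" --pt "-1 0 0 0 0 0 1" --pt "-1 0 0 0 0 0 1" --pt "-1 0 0 0 0 0 1"

```text
time_s: 26.45
eef_pos: [0.4605, 0.1012, 0.3568]
tcp_rot: [1.258, 1.178, -1.262]
contact_force: [-0.3, -0.1, 0.1]
width: 0.0876
```

Request:
servo_tool --pt "-0.7 0 0 0 0 0 1" --pt "0 0 0 0 0.1 0.8 1" --pt "0 0 0 0 0.1 0.9 1" --pt "0 0 0 0 0.1 0.9 1" --pt "0 0 0 0.2 0.1 0.9 1"

```text
time_s: 27.08
eef_pos: [0.485, -0.1101, 0.3457]
tcp_rot: [1.208, 1.211, -1.208]
contact_force: [-0.1, -0.3, -0.1]
width: 0.088
```

Request:
servo_tool --pt "0 0 0 0.2 0.1 0.9 1" --pt "0 0 0 0.2 0.1 0.9 1" --pt "0 0 0 0.2 0.1 0.9 1" --pt "0 0 0 0 0 0.9 1" --pt "0 0 0 0 0 0.7 1"

```text
time_s: 27.7
eef_pos: [0.503, -0.3682, 0.3079]
tcp_rot: [1.209, 1.214, -1.21]
contact_force: [0.3, 0.2, 1.2]
width: 0.0876
```

Run:
```python
from h import *
plan([.5,-.38,.3],0,True)
s=shot('wrist','w8'); moulds(s); blocks(s,(225,238))
```

```text
t 27.7 p [ 0.503  -0.3682  0.3079] jaw 0.03 q6 -0.69 F [0.3 0.2 1.2] w 0.0876
  -> turn [ 0.005 -0.027  0.031] shift [ 0.132 -0.05   0.197]
red handle [ 0.5113 -0.3142] mean [ 0.5111 -0.3124] ang 97.7 97.9 size 66 12
yellow handle [ 0.3991 -0.295 ] mean [ 0.399  -0.2946] ang 97.1 97.0 size 69 18
225 [ 315   67   71  127 3854] [ 0.5436 -0.3232] 89.5 179 97 [ 0.5521 -0.338 ]
225 [ 293   69   35   58 1216] [ 0.49   -0.2764] 95.1 76 47 [ 0.4872 -0.2655]
225 [ 287  110   30   69 1207] [ 0.4767 -0.3403] 94.2 99 38 [ 0.4727 -0.3472]
225 [ 400  118   35   43 1284] [ 0.6416 -0.3324] 90.7 60 48 [ 0.6414 -0.3317]
225 [ 235  138   38   43 1267] [ 0.4052 -0.3621] 97.0 59 47 [ 0.4052 -0.362 ]
238 [ 400  119   34   41 1180] [ 0.6414 -0.3324] 90.6 57 47 [ 0.6411 -0.3315]
238 [ 315  125   67   68 2286] [ 0.5446 -0.3615] 6.0 99 91 [ 0.5461 -0.3616]
238 [236 139  36  40 998] [ 0.4052 -0.3623] 96.5 55 45 [ 0.4052 -0.3616]
```

View pics/w8.png

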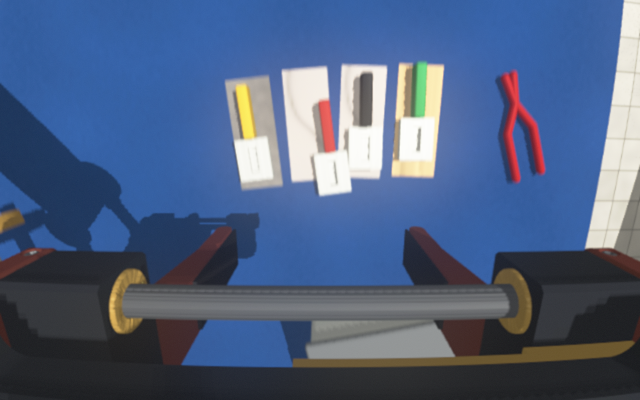

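Thirteen pictures viewed. All four moulds are visible: red's block at (332,172) now rests against black's at (366,147). The red handle is at (0.5115, −0.311), angle 97.8°. Picking red near the rear of its handle.

Run:
```python
from h import *
plan([.510,-.301,.06],7.8,True)
```

```text
t 27.75 p [ 0.5021 -0.3724  0.3063] jaw -0.2 q6 -0.69 F [-1.3 -1.7 -1.7] w 0.0874
  -> turn [-1.333 -0.019  0.049] shift [ 4.105  0.292 -1.161]
```

Request:
servo_tool --pt "-0.7 0 0 0 0 0 0.5" --pt "-0.63 0 0 0 0 0 0.5" --pt "0 0 0 0.7 0.15 -0.6 0.45" --pt "0 0 0 0.9 0.14 -0.56 0.45" --pt "0 0 0 0.9 0 0 0.45"

```text
time_s: 28.38
eef_pos: [0.5109, -0.2932, 0.1595]
tcp_rot: [1.104, 1.275, -1.103]
contact_force: [0.5, -0.2, -0.5]
width: 0.0418
```

Request:
servo_tool --pt "0 0 0 0.9 0 0 0.45" --pt "0 0 0 0.6 0 0 0.45" --pt "0 0 0 0 0 0 0.45" --pt "0 0 0 0 0 0 0.45"

```text
time_s: 28.88
eef_pos: [0.5113, -0.2968, 0.0733]
tcp_rot: [1.106, 1.271, -1.105]
contact_force: [0.1, -0.3, 1.0]
width: 0.0395
```

Run:
```python
from h import *
plan([.510,-.301,.006],7.8,True)
s=shot('wrist','w9'); moulds(s)
```

```text
t 28.88 p [ 0.5113 -0.2968  0.0733] jaw 8.01 q6 -0.72 F [ 0.1 -0.3  1. ] w 0.0395
  -> turn [ 0.035  0.007 -0.009] shift [ 1.122 -0.03   0.066]
yellow handle [ 0.4022 -0.2909] mean [ 0.4019 -0.2891] ang 97.1 96.1 size 72 22
green handle [ 0.6382 -0.2611] mean [ 0.6385 -0.2592] ang 91.1 91.5 size 72 14
```

Request:
servo_tool --pt "0 0 0 0.5 -0.03 0.06 0.45" --pt "0 0 0 0.4 0 0 0.45" --pt "0 0 0 0.2 0 0 0.45" --pt "0 0 0 0 0 0 0.45" --pt "0 0 0 0 0 0 0.45" --grip_force 50

```text
time_s: 29.55
eef_pos: [0.5104, -0.3018, 0.0079]
tcp_rot: [1.106, 1.269, -1.106]
contact_force: [0.4, -0.3, 1.2]
width: 0.0396
```

Request:
servo_tool --pt "0 0 0 0 0 0 0.2" --pt "0 0 0 0 0 0 0.1" --pt "0 0 0 0 0 0 0" --pt "0 0 0 0 0 0 0" --pt "0 0 0 0 0 0 0"

```text
time_s: 30.18
eef_pos: [0.5095, -0.3012, 0.006]
tcp_rot: [1.106, 1.272, -1.106]
contact_force: [0.3, -0.1, -0.4]
width: 0.0002
```

Run:
```python
from h import *
plan([.510,-.301,.10],7.8,True)
```

```text
t 30.18 p [ 0.5095 -0.3012  0.006 ] jaw 7.96 q6 -0.73 F [ 0.3 -0.1 -0.4] w 0.0002
  -> turn [ 0.026 -0.     0.   ] shift [-1.566  0.009 -0.002]
```

The fingers shut on nothing. I'll open, lift and look.

Request:
servo_tool --pt "0 0 0 0 0 0 0.3" --pt "0 0 0 -0.2 0 0 0.45" --pt "0 0 0 -0.8 0 0 0.45" --pt "0 0 0 -0.9 0 0 0.45" --pt "0 0 0 0 0 0 0.45"

```text
time_s: 30.8
eef_pos: [0.512, -0.3029, 0.1276]
tcp_rot: [1.106, 1.26, -1.103]
contact_force: [-0.8, 0.1, 0.0]
width: 0.0391
```

Run:
```python
from h import *
plan([.510,-.301,.10],7.8,True)
s=shot('wrist','w10'); moulds(s); q=shot('scene','s10'); moulds(q)
st=telemetry.get_state()
print(proj(s,[st['eef_pos'],[.510,-.301,.024],[.5115,-.311,.024]]).round())
a=cv2.resize(s['img'][60:300,160:480],(480,360))
b=cv2.resize(q['img'][230:350,100:260],(480,360),interpolation=cv2.INTER_CUBIC)
cv2.imwrite('pics/m10.png',np.c_[a,b][:,:,::-1][:, :][::1] if 0 else cv2.resize(np.c_[a,b],(800,300))[:,:,::-1])
```

```text
t 30.8 p [ 0.512  -0.3029  0.1276] jaw 7.95 q6 -0.73 F [-0.8  0.1  0. ] w 0.0391
  -> turn [ 0.025  0.073 -0.082] shift [ 0.46  -0.028 -0.035]
red handle [ 0.5111 -0.3103] mean [ 0.5109 -0.3095] ang 97.9 97.8 size 71 13
yellow handle [ 0.4009 -0.2904] mean [ 0.4008 -0.2894] ang 97.0 96.5 size 72 21
green handle [ 0.6375 -0.2608] mean [ 0.6383 -0.2582] ang 90.6 91.8 size 71 13
red handle [ 0.5175 -0.3112] mean [ 0.5174 -0.3123] ang 98.4 99.8 size 73 25
yellow handle [ 0.4053 -0.302 ] mean [ 0.4061 -0.3033] ang 96.0 93.4 size 50 28
green handle [ 0.6444 -0.261 ] mean [ 0.6448 -0.2624] ang 90.5 91.5 size 73 21
[[317. 224.]
 [317. 188.]
 [317. 199.]]Traceback (most recent call last):
  File "<stdin>", line 8, in <module>
cv2.error: OpenCV(4.12.0) /io/opencv/modules/imgcodecs/src/loadsave.cpp:1058: error: (-215:Assertion failed) image.channels() == 1 || image.channels() == 3 || image.channels() == 4 in function 'imwrite_'
```

Run:
```python
from h import *
a=cv2.imread('pics/w9.png')[100:300,180:460]; b=cv2.imread('pics/w10.png')[60:260,180:460]; c=cv2.imread('pics/s10.png')[235:345,105:259]
o=np.zeros((600,800,3),np.uint8); o[:286,:400]=cv2.resize(a,(400,286)); o[:286,400:]=cv2.resize(b,(400,286)); o[290:576,:400]=cv2.resize(c,(400,286),interpolation=cv2.INTER_CUBIC)
cv2.imwrite('pics/m10.png',o)
```

```text
(no output)
```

View pics/m10.png

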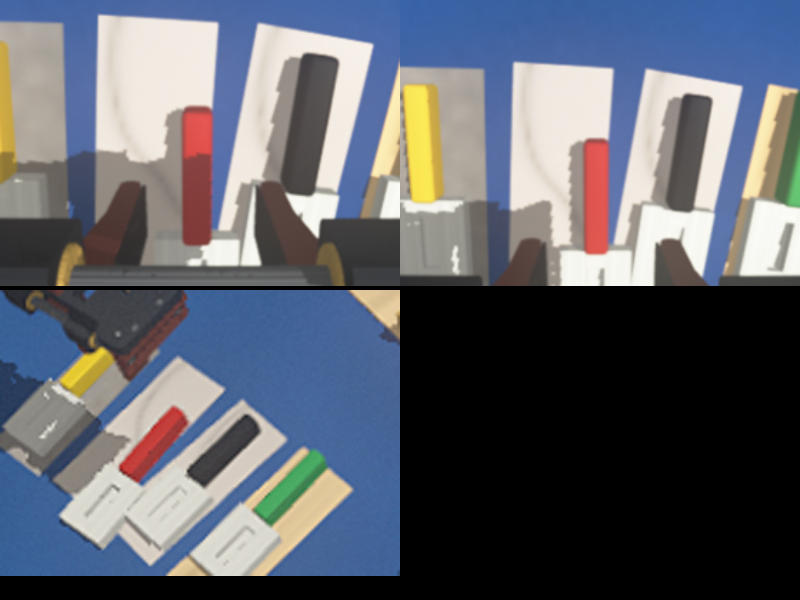

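Fourteen pictures viewed. The fingers straddle the red handle sideways. I'll triangulate the handle's rear end from two views to check its height and y against where I closed.

Run:
```python
from h import *
w=shot('wrist'); s=shot('scene')
def tri(a,b):
    A0,A1=cast(w,[a],0)[0],cast(w,[a],.1)[0]; B0,B1=cast(s,[b],0)[0],cast(s,[b],.1)[0]
    d1=A1-A0;d2=B1-B0; t=np.linalg.lstsq(np.c_[d1,-d2],B0-A0,rcond=None)[0]
    P,Q=A0+d1*t[0],B0+d2*t[1]; return ((P+Q)/2).round(4),(np.linalg.norm(P-Q)*1000).round(1)
print('red rear',tri((318,158),(173.5,280.4))); print('black rear',tri((387,126.5),(201.3,285)))
st=telemetry.get_state(); print(st['eef_pos'],proj(s,[st['eef_pos']]),proj(w,[st['eef_pos']]),st['joints'])
```

```text
red rear (array([ 0.5037, -0.2723,  0.0198]), np.float64(1.3))
black rear (array([ 0.5604, -0.2367,  0.0114]), np.float64(0.2))
[ 0.50888256 -0.30082385  0.11860523] [[153.37549642 267.87368878]] [[318.78731227 226.99141309]] [-5.91450258e-01  6.81844672e-02  1.39540982e+00  3.11611836e-05
  1.68034895e+00 -7.30203563e-01]
```

Triangulated, the handle lies where I closed: its rear end is at y ≈ −0.272 and the top at z ≈ 0.02. I'll go down again, close in small steps and watch.

Run:
```python
from h import *
plan([.5100,-.308,.003],7.8,True)
```

```text
t 31.0 p [ 0.5089 -0.3008  0.1186] jaw 7.95 q6 -0.73 F [-0.1 -0.4 -0.6] w 0.0395
  -> turn [ 0.025 -0.015  0.017] shift [1.927 0.002 0.121]
```

Request:
servo_tool --pt "0 0 0 0.6 0.02 0.12 0.45" --pt "0 0 0 0.7 0 0 0.45" --pt "0 0 0 0.5 0 0 0.45" --pt "0 0 0 0.1 0 0 0.45" --pt "0 0 0 0 0 0 0.45"

```text
time_s: 31.62
eef_pos: [0.5113, -0.308, 0.0056]
tcp_rot: [1.106, 1.273, -1.107]
contact_force: [1.1, -0.4, 0.6]
width: 0.0397
```

Request:
servo_tool --pt "0 0 0 0.02 0 0 0.3" --pt "0 0 0 0 0 0 0.3" --pt "0 0 0 0 0 0 0.3"

```text
time_s: 32.0
eef_pos: [0.5121, -0.3085, 0.0057]
tcp_rot: [1.106, 1.27, -1.106]
contact_force: [0.7, -0.1, 0.3]
width: 0.0263
```

Run:
```python
from h import *
plan([.5100,-.308,.003],7.8,True)
w=shot('wrist'); s=shot('scene','s11'); d=shot('side')
c=proj(s,[[.51,-.33,.02]])[0].astype(int); e=proj(d,[[.51,-.31,.02]])[0].astype(int)
o=np.zeros((560,800,3),np.uint8); o[:280,:400]=cv2.resize(w['img'][100:296,180:460],(400,280)); o[:280,400:]=cv2.resize(s['img'][c[1]-42:c[1]+42,c[0]-60:c[0]+60],(400,280),interpolation=cv2.INTER_CUBIC)
o[280:,:400]=cv2.resize(d['img'][e[1]-28:e[1]+28,e[0]-40:e[0]+40],(400,280),interpolation=cv2.INTER_CUBIC)
cv2.imwrite('pics/m11.png',o[:,:,::-1])
```

```text
t 32.0 p [ 0.5121 -0.3085  0.0057] jaw 7.95 q6 -0.74 F [ 0.7 -0.1  0.3] w 0.0263
  -> turn [ 0.026  0.009 -0.01 ] shift [ 0.046 -0.033 -0.012]
```

View pics/m11.png

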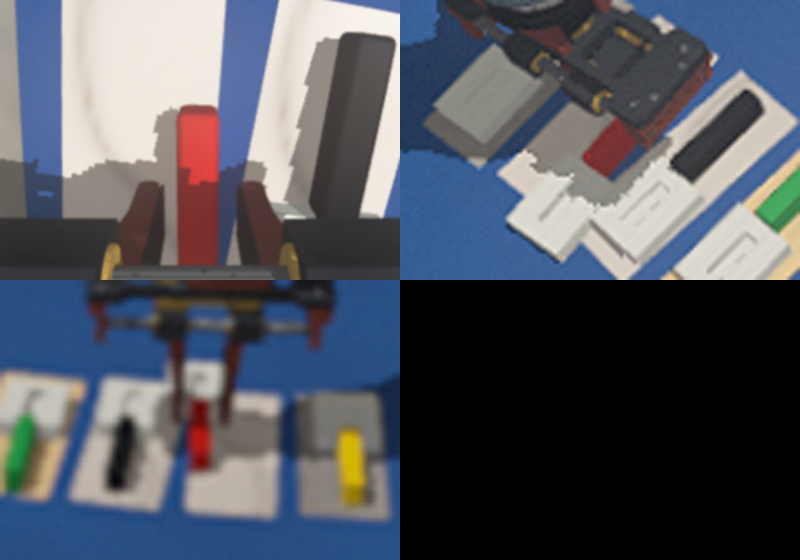

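Fifteen pictures viewed. The side view clearly shows both fingers astride the red handle. Closing stepwise.

Request:
servo_tool --pt "0 0 0 0.04 0 0 0.2" --pt "0 0 0 0 0 0 0.2" --pt "0 0 0 0 0 0 0.2"

```text
time_s: 32.52
eef_pos: [0.5116, -0.3082, 0.0023]
tcp_rot: [1.106, 1.272, -1.106]
contact_force: [-0.4, -0.7, -0.5]
width: 0.0178
```

Request:
servo_tool --pt "0 0 0 0 0 0 0.14" --pt "0 0 0 0 0 0 0.14" --pt "0 0 0 0 0 0 0.14"

```text
time_s: 32.9
eef_pos: [0.5117, -0.3082, 0.0025]
tcp_rot: [1.106, 1.272, -1.106]
contact_force: [-0.3, 0.3, 1.1]
width: 0.0127
```

Run:
```python
from h import *
plan([.5100,-.308,.003],7.8,True)
```

```text
t 32.9 p [ 0.5117 -0.3082  0.0025] jaw 7.95 q6 -0.74 F [-0.3  0.3  1.1] w 0.0127
  -> turn [ 0.026  0.001 -0.   ] shift [-0.008 -0.027 -0.007]
```

Run:
```python
from h import *
w=shot('wrist','w12'); h=cv2.cvtColor(w['img'],cv2.COLOR_RGB2HSV)
m=((h[...,0]<8)|(h[...,0]>172))&(h[...,1]>150)
for v in range(168,300,8):
    u=np.nonzero(m[v,240:400])[0]+240
    # runs
    r=np.split(u,np.nonzero(np.diff(u)>1)[0]+1) if len(u) else []
    print(v,[(int(a[0]),int(a[-1]),int(w['img'][v,a[len(a)//2],0])) for a in r])
d=shot('side','d12')
p=telemetry.get_state()['eef_pos']; print(proj(w,[p,[.5115,-.308,.024],[.5128,-.318,.024]]).round())
```

```text
168 []
176 []
184 [(307, 332, 217)]
192 [(306, 333, 224)]
200 [(306, 332, 223)]
208 [(306, 332, 223)]
216 [(305, 332, 221)]
224 [(305, 333, 221)]
232 [(310, 330, 128)]
240 [(310, 330, 129)]
248 [(309, 331, 124)]
256 [(309, 331, 123)]
264 [(309, 331, 121)]
272 [(308, 331, 122)]
280 [(308, 332, 121)]
288 []
296 []
[[320. 230.]
 [320. 243.]
 [320. 260.]]
```

The gap is now 12.7 mm with the 16 mm handle supposedly between, so the pads may pass above the handle. I'll probe downwards gently for contact.

Request:
servo_tool --pt "0 0 0 0 0 0 0.45" --pt "0 0 0 0 0 0 0.45" --pt "0 0 0 0.04 0 0 0.45" --pt "0 0 0 0 0 0 0.45" --pt "0 0 0 0 0 0 0.45"

```text
time_s: 33.62
eef_pos: [0.5116, -0.3082, -0.0]
tcp_rot: [1.106, 1.272, -1.106]
contact_force: [-0.7, -0.3, 1.2]
width: 0.0395
```

Request:
servo_tool --pt "0 0 0 0.03 0 0 0.45" --pt "0 0 0 0 0 0 0.45" --pt "0 0 0 0 0 0 0.45"

```text
time_s: 34.0
eef_pos: [0.5116, -0.3082, -0.0018]
tcp_rot: [1.106, 1.272, -1.106]
contact_force: [-0.3, -0.6, 0.3]
width: 0.0394
```

Request:
servo_tool --pt "0 0 0 0.06 0 0 0.45" --pt "0 0 0 0 0 0 0.45" --pt "0 0 0 0 0 0 0.45"

```text
time_s: 34.38
eef_pos: [0.5116, -0.3082, -0.0055]
tcp_rot: [1.106, 1.272, -1.106]
contact_force: [0.1, 0.1, 0.1]
width: 0.0396
```

Request:
servo_tool --pt "0 0 0 0.06 0 0 0.45" --pt "0 0 0 0 0 0 0.45" --pt "0 0 0 0 0 0 0.45"

```text
time_s: 34.75
eef_pos: [0.5116, -0.3082, -0.009]
tcp_rot: [1.106, 1.272, -1.106]
contact_force: [-0.2, 0.4, -0.1]
width: 0.0394
```

Request:
servo_tool --pt "0 0 0 0 0 0 0.3" --pt "0 0 0 0 0 0 0.25" --pt "0 0 0 0 0 0 0.25" --grip_force 10

```text
time_s: 35.12
eef_pos: [0.5117, -0.3082, -0.0089]
tcp_rot: [1.106, 1.272, -1.106]
contact_force: [0.3, 0.5, -0.4]
width: 0.022
```

Request:
servo_tool --pt "0 0 0 0 0 0 0.2" --pt "0 0 0 0 0 0 0.15" --pt "0 0 0 0 0 0 0.15"

```text
time_s: 35.5
eef_pos: [0.5115, -0.3082, -0.009]
tcp_rot: [1.106, 1.272, -1.107]
contact_force: [-1.5, -0.1, 0.7]
width: 0.0158
```

Run:
```python
from h import *
plan([.5100,-.308,.003],7.8,True)
w=shot('wrist','w13'); h=cv2.cvtColor(w['img'],cv2.COLOR_RGB2HSV)
m=((h[...,0]<8)|(h[...,0]>172))&(h[...,1]>150)
for v in range(160,300,12):
    u=np.nonzero(m[v,240:400])[0]+240
    print(v,(u.min(),u.max()) if len(u) else '')
```

```text
t 35.5 p [ 0.5115 -0.3082 -0.009 ] jaw 7.94 q6 -0.74 F [-1.5 -0.1  0.7] w 0.0158
  -> turn [ 0.024 -0.001  0.004] shift [-0.199 -0.024 -0.007]
160 
172 
184 
196 (np.int64(307), np.int64(336))
208 (np.int64(306), np.int64(335))
220 (np.int64(315), np.int64(335))
232 (np.int64(307), np.int64(335))
244 (np.int64(306), np.int64(334))
256 (np.int64(306), np.int64(334))
268 (np.int64(305), np.int64(334))
280 (np.int64(306), np.int64(334))
292
```

The width stopped at 15.8 mm (target 13), so the handle is gripped now. The fingertips evidently sit about 2 cm higher than the reported TCP. I'll open a little, go deeper until a light touch, and grip properly.

Request:
servo_tool --pt "0 0 0 0 0 0 0.35" --pt "0 0 0 0 0 0 0.35" --pt "0 0 0 0.06 0 0 0.35" --pt "0 0 0 0 0 0 0.35" --pt "0 0 0 0 0 0 0.35"

```text
time_s: 36.17
eef_pos: [0.5116, -0.3081, -0.0127]
tcp_rot: [1.106, 1.272, -1.106]
contact_force: [0.8, 0.3, -1.1]
width: 0.0311
```

Request:
servo_tool --pt "0 0 0 0.05 0 0 0.35" --pt "0 0 0 0 0 0 0.35" --pt "0 0 0 0 0 0 0.35"

```text
time_s: 36.55
eef_pos: [0.5116, -0.3082, -0.0156]
tcp_rot: [1.106, 1.272, -1.106]
contact_force: [0.4, -0.8, 0.7]
width: 0.0304
```

Request:
servo_tool --pt "0 0 0 0.05 0 0 0.35" --pt "0 0 0 0 0 0 0.35" --pt "0 0 0 0 0 0 0.35"

```text
time_s: 36.92
eef_pos: [0.5116, -0.3082, -0.0186]
tcp_rot: [1.106, 1.272, -1.106]
contact_force: [-0.2, 0.1, 0.1]
width: 0.0308
```

Request:
servo_tool --pt "0 0 0 0.04 0 0 0.35" --pt "0 0 0 0 0 0 0.35" --pt "0 0 0 0 0 0 0.35"

```text
time_s: 37.3
eef_pos: [0.5116, -0.3082, -0.021]
tcp_rot: [1.106, 1.272, -1.106]
contact_force: [-0.5, -0.3, 0.3]
width: 0.0304
```

Request:
servo_tool --pt "0 0 0 0 0 0 0.1" --pt "0 0 0 0 0 0 0" --pt "0 0 0 0 0 0 0" --pt "0 0 0 0 0 0 0" --pt "0 0 0 0 0 0 0" --grip_force 50

```text
time_s: 37.92
eef_pos: [0.5117, -0.3083, -0.0209]
tcp_rot: [1.106, 1.272, -1.106]
contact_force: [-1.1, 0.3, -0.3]
width: 0.0156
```

Gripped, 15.6 mm wide. This grasp is a little near the block, so I'll regrip 14 mm further back so that the fingers stay clear of the catch.

Request:
servo_tool --pt "0 0 0 0 0 0 0.35" --pt "0 0 0 0 0 0 0.35" --pt "0 0 0 0 0 -0.25 0.35" --pt "0 0 0 0 0 0 0.35" --pt "0 0 0 0 0 0 0.1"

```text
time_s: 38.55
eef_pos: [0.5096, -0.2931, -0.0209]
tcp_rot: [1.106, 1.272, -1.106]
contact_force: [-0.5, -0.3, 0.4]
width: 0.0238
```

Request:
servo_tool --pt "0 0 0 0 0 0 0" --pt "0 0 0 0 0 0 0" --pt "0 0 0 0 0 0 0" --pt "0 0 0 0 0 0 0"

```text
time_s: 39.05
eef_pos: [0.5096, -0.2934, -0.0209]
tcp_rot: [1.106, 1.272, -1.106]
contact_force: [-0.8, 1.4, 1.2]
width: 0.0159
```

Request:
servo_tool --pt "0 0 0 -0.2 0 0 0" --pt "0 0 0 -0.7 0 0 0" --pt "0 0 0 -0.8 0 0 0" --pt "0 0 0 -0.3 0 0 0" --pt "0 0 0 0 0 0 0"

```text
time_s: 39.67
eef_pos: [0.5102, -0.2937, 0.1002]
tcp_rot: [1.106, 1.269, -1.106]
contact_force: [-0.5, -0.5, -3.2]
width: 0.0158
```

```bash
cat >> h.py <<'E'
O=np.array([.6203,.0193]); a_=np.radians(-7.9); EX=np.array([np.cos(a_),np.sin(a_)]); EY=np.array([-EX[1],EX[0]])
def rk(x,y): return O+x*EX+y*EY
E
python3 - <<'E'
from h import *
print(rk(-.06-.084,.066))
plan([*rk(-.06-.084,.066),.08],82.1,True)
w=shot('wrist','w14'); moulds(w); blocks(w)
E
```

```text
[0.48673798 0.10446564]
t 39.67 p [ 0.5102 -0.2937  0.1002] jaw 7.95 q6 -0.72 F [-0.5 -0.5 -3.2] w 0.0158
  -> turn [-1.2358e+01  2.5000e-02 -5.0000e-03] shift [ 0.336  6.52  -1.299]
yellow handle [ 0.4014 -0.2905] mean [ 0.4013 -0.2888] ang 97.0 96.2 size 72 21
green handle [ 0.6384 -0.2607] mean [ 0.6382 -0.2586] ang 92.4 91.6 size 72 13
225 [ 276  118   55   98 4114] [ 0.4912 -0.2724] 94.2 81 43 [ 0.4929 -0.2665]
225 [ 373  125   56   99 1807] [ 0.5674 -0.2674] 88.4 79 44 [ 0.5779 -0.2572]
225 [339 190  21  37 326] [ 0.5313 -0.3015] 123.4 27 20 [ 0.5348 -0.3027]
225 [ 433  220   58   55 1638] [ 0.6409 -0.3233] 0.6 48 48 [ 0.6427 -0.3169]
225 [ 355  223   53   29 1167] [ 0.5676 -0.3252] 1.9 47 25 [ 0.5682 -0.3241]
238 [ 434  221   57   53 1488] [ 0.6409 -0.3232] 90.8 46 46 [ 0.6427 -0.3167]
238 [ 355  224   53   28 1077] [ 0.5674 -0.3255] 1.2 46 25 [ 0.5679 -0.3243]
```

Request:
servo_tool --pt "-1 0 0 0 0 0 0" --pt "-1 0 0 0 0 0 0" --pt "-1 0 0 0 0 0 0" --pt "-1 0 0 0 0 0 0" --pt "-1 0 0 0 0 0 0"

```text
time_s: 40.35
eef_pos: [0.5083, -0.2925, 0.0954]
tcp_rot: [0.707, 1.458, -0.706]
contact_force: [-0.1, -0.4, -2.8]
width: 0.0155
```

Request:
servo_tool --pt "-1 0 0 0 0 0 0" --pt "-1 0 0 0 0 0 0" --pt "-1 0 0 0 0 0 0" --pt "-1 0 0 0 0 0 0" --pt "-1 0 0 0 0 0 0"

```text
time_s: 40.98
eef_pos: [0.5083, -0.2925, 0.0954]
tcp_rot: [0.301, 1.555, -0.298]
contact_force: [0.7, -0.0, -1.2]
width: 0.0157
```

Request:
servo_tool --pt "-1 0 0 0 0 0 0" --pt "-1 0 0 0 0 0 0" --pt "-0.36 0 0 0 0 0 0" --pt "0 0 0 0 0.7 -0.15 0" --pt "0 0 0 0 0.9 -0.15 0"

```text
time_s: 41.6
eef_pos: [0.5032, -0.1949, 0.0953]
tcp_rot: [0.111, 1.573, -0.109]
contact_force: [1.7, -0.2, -1.3]
width: 0.0156
```

Request:
servo_tool --pt "0 0 0 0 0.9 -0.2 0" --pt "0 0 0 0 0.9 -0.2 0" --pt "0 0 0 0 0.9 -0.2 0" --pt "0 0 0 0 0.9 -0.2 0" --pt "0 0 0 0 0.9 -0.1 0"

```text
time_s: 42.22
eef_pos: [0.4867, 0.0806, 0.096]
tcp_rot: [0.108, 1.572, -0.109]
contact_force: [1.3, 0.0, -1.4]
width: 0.0157
```

Request:
servo_tool --pt "0 0 0 0 0.4 -0.1 0" --pt "0 0 0 0 0 0 0" --pt "0 0 0 0 0 0 0"

```text
time_s: 42.6
eef_pos: [0.4852, 0.1028, 0.0973]
tcp_rot: [0.107, 1.571, -0.109]
contact_force: [0.7, 0.1, -1.8]
width: 0.0158
```

Run:
```python
from h import *
plan([*rk(-.052-.084,.066),.04],82.1,True)
```

```text
t 42.6 p [0.4852 0.1028 0.0973] jaw 82.1 q6 -1.29 F [ 0.7  0.1 -1.8] w 0.0158
  -> turn [-0.    -0.025  0.014] shift [0.955 0.03  0.156]
```

Request:
servo_tool --pt "0 0 0 0.5 0.03 0.1 0" --pt "0 0 0 0.6 0 0.05 0" --pt "0 0 0 0.2 0 0 0" --pt "0 0 0 0 0 0 0" --pt "0 0 0 0 0 0 0"

```text
time_s: 43.22
eef_pos: [0.496, 0.104, 0.0227]
tcp_rot: [0.109, 1.566, -0.108]
contact_force: [0.9, 1.0, -1.4]
width: 0.0155
```

Run:
```python
from h import *
plan([*rk(-.052-.084,.066),-.014],82.1,True)
w=shot('wrist','w15'); g=w['img'].astype(int); z=telemetry.get_state()['eef_pos'][2]+.021
toR=lambda P:np.c_[(P[:,:2]-O)@EX,(P[:,:2]-O)@EY]
h=cv2.cvtColor(w['img'],cv2.COLOR_RGB2HSV)
for st,ce,m in blobs(((h[...,1]<40)&(g.min(2)>150)).astype(np.uint8),400,20000):
    v,u=np.nonzero(m); P=toR(cast(w,np.c_[u,v],z+.014)); c,(a,b),an=cv2.minAreaRect((P*1000).astype(np.float32)); print('white',st,np.round(c,1),round(a),round(b),round(an,1))
for st,ce,m in blobs(hmask(w,'red'),300):
    v,u=np.nonzero(m); P=toR(cast(w,np.c_[u,v],z+.024)); print('red',st,(P.mean(0)*1000).round(1))
wood=((h[...,0]>10)&(h[...,0]<35)&(h[...,1]>40)&(h[...,2]>120)).astype(np.uint8)
for v in range(20,200,20):
    u=np.nonzero(wood[v])[0]
    if len(u)>20: print(v,u.min(),u.max(),(toR(cast(w,[[u.min(),v],[u.max()+1,v]],.004))*1000).round(1).tolist())
cv2.imwrite('pics/w15b.png',cv2.resize(w['img'][:300,100:500],(800,600))[:,:,::-1])
```

```text
t 43.23 p [0.496  0.104  0.0227] jaw 82.08 q6 -1.29 F [ 0.9  1.  -1.4] w 0.0155
  -> turn [-0.003  0.022 -0.006] shift [ 0.612 -0.013 -0.02 ]
white [ 437   20  118   88 4030] [-224.8  144.5] 37 55 2.8
white [  484   174   156   110 11304] [-141.5  192.2] 49 83 15.8
white [ 498  315   70   49 2818] [-83.1 181.8] 31 41 0.1
white [  88  316   73   46 2524] [-82.7 -41.9] 38 30 89.7
red [ 303  213   34   73 2360] [-141.8   65.9]
red [ 305  321   30   38 1093] [-93.6  65.9]
```

View pics/w15b.png

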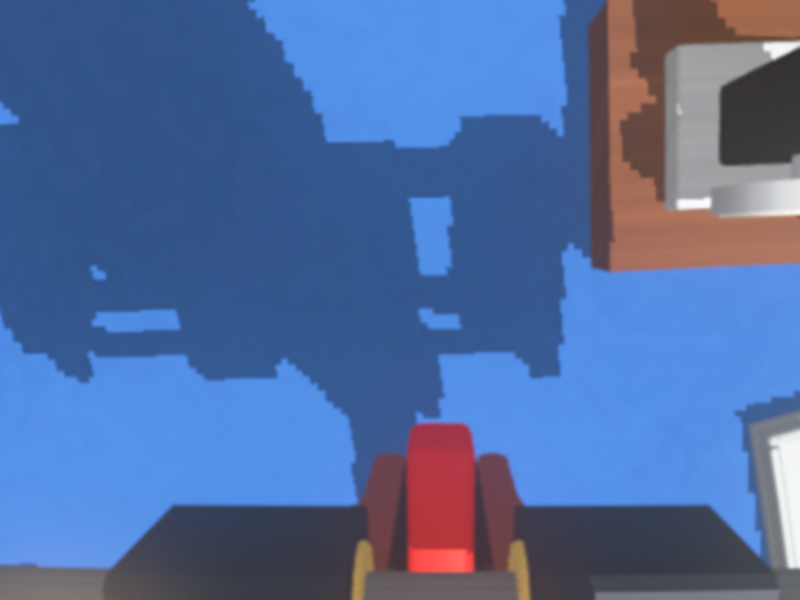

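Sixteen pictures viewed, so no more viewing; from here I use numbers only. This one shows the wrist camera looking back from the rack, with the red handle centred between the fingers at (440,490), lateral +65.9 mm in rack axes (lane 1 is at 66). Lowering onto the lane floor.

Request:
servo_tool --pt "0 0 0 0.35 -0.01 -0.02 0" --pt "0 0 0 0.2 0 0 0" --pt "0 0 0 0.05 0 0 0" --pt "0 0 0 0 0 0 0" --pt "0 0 0 0 0 0 0"

```text
time_s: 43.9
eef_pos: [0.4943, 0.1039, -0.0141]
tcp_rot: [0.108, 1.567, -0.108]
contact_force: [1.0, 0.1, -1.9]
width: 0.0159
```

Request:
servo_tool --pt "0 0 0 0.03 0 0 0" --pt "0 0 0 0 0 0 0" --pt "0 0 0 0 0 0 0"

```text
time_s: 44.28
eef_pos: [0.4938, 0.1038, -0.0166]
tcp_rot: [0.108, 1.568, -0.108]
contact_force: [0.1, 0.1, -1.8]
width: 0.0158
```

Run:
```python
from h import *
plan([*rk(-.052-.084,.066),-.017],82.1,True)
s=shot('scene','s16'); g=s['img'].astype(int); h=cv2.cvtColor(s['img'],cv2.COLOR_RGB2HSV)
toR=lambda P:np.c_[(P[:,:2]-O)@EX,(P[:,:2]-O)@EY]
for st,ce,m in blobs(((h[...,1]<40)&(g.min(2)>130)).astype(np.uint8),100,3000):
    v,u=np.nonzero(m); P=toR(cast(s,np.c_[u,v],.018)); c,(a,b),an=cv2.minAreaRect((P*1000).astype(np.float32))
    if -200<c[0]<100 and -150<c[1]<150: print('white',st,np.round(c,1),round(a),round(b),round(an,1))
# rack in scene
wood=((h[...,0]>10)&(h[...,0]<28)&(h[...,1]>50)&(h[...,2]>110)).astype(np.uint8)
for st,ce,m in blobs(wood,800,20000): 
    v,u=np.nonzero(m); P=toR(cast(s,np.c_[u,v],.004)); print('wood',st,(P.min(0)*1000).round(),(P.max(0)*1000).round())
```

```text
t 44.27 p [ 0.4938  0.1038 -0.0166] jaw 82.11 q6 -1.29 F [ 0.1  0.1 -1.8] w 0.0158
  -> turn [ 0.002  0.002 -0.   ] shift [ 0.006 -0.005  0.015]
white [282 192  35  37 424] [-48.   48.3] 73 122 0.2
wood [   0    0   67   33 1016] [-2256.  -232.] [-1856.   134.]
wood [184   0  58  36 839] [-1342.   440.] [-952.  741.]
wood [ 371    0  215   67 6083] [-745. 1130.] [  85. 2036.]
wood [ 239  199  105   77 3989] [ -87. -104.] [ 88. 129.]
wood [170 304  70  59 822] [  43. -398.] [ 107. -236.]
```

```bash
cat >> h.py <<'E'
toR=lambda P:np.c_[(P[:,:2]-O)@EX,(P[:,:2]-O)@EY]*1000
def blk(y0,zt=.018,x=(-100,-20),cam='scene'):
    """white block top pixels in rack mm near lane y0, side edges and tilt"""
    s=shot(cam); h=cv2.cvtColor(s['img'],cv2.COLOR_RGB2HSV)
    v,u=np.nonzero((h[...,1]<45)&(h[...,2]>150)); P=toR(cast(s,np.c_[u,v],zt))
    k=(P[:,0]>x[0])&(P[:,0]<x[1])&(abs(P[:,1]-y0)<45); P=P[k]
    if len(P)<20: print(cam,'few',len(P)); return
    for a in range(x[0],x[1],10):
        q=P[(P[:,0]>=a)&(P[:,0]<a+10)]
        if len(q)>5: print(cam,'x',a,'y',q[:,1].min().round(1),q[:,1].max().round(1),len(q))
E
python3 - <<'E'
from h import *
blk(66); blk(66,cam='side')
E
```

```text
scene x -90 y 43.2 92.9 23
scene x -80 y 24.2 96.9 54
scene x -70 y 43.7 102.4 49
scene x -60 y 42.9 92.5 49
scene x -50 y 42.5 91.5 49
scene x -40 y 43.3 92.5 53
scene x -30 y 42.6 102.3 53
side x -80 y 45.3 102.5 31
side x -70 y 46.3 94.9 35
side x -60 y 43.8 103.2 38
side x -50 y 44.3 102.8 38
side x -40 y 46.3 103.4 32
side x -30 y 43.8 95.7 37
```

Request:
servo_tool --pt "0 0 0 0.015 0.01 0 0" --pt "0 0 0 0 0 0.15 0" --pt "0 0 0 0 0 0.15 0" --pt "0 0 0 0 0 0.1 0" --pt "0 0 0 0 0 0 0"

```text
time_s: 45.05
eef_pos: [0.5189, 0.1012, -0.017]
tcp_rot: [0.109, 1.566, -0.108]
contact_force: [-0.0, 0.5, 5.2]
width: 0.0155
```

Run:
```python
from h import *
plan([*rk(.051-.084,.066),-.017],82.1,True); print(toR(telemetry.get_state()['eef_pos'][None]).round(1))
```

```text
t 45.05 p [ 0.5189  0.1012 -0.017 ] jaw 82.1 q6 -1.3 F [-0.   0.5  5.2] w 0.0155
  -> turn [ 0.     0.016 -0.006] shift [ 1.000e-03 -1.900e-02  1.311e+00]
[[-111.7   67.1]]
```

Request:
servo_tool --pt "0 0 0 -0.005 -0.015 0.05 0" --pt "0 0 0 0 0 0.15 0" --pt "0 0 0 0 0 0.15 0" --pt "0 0 0 0 0 0.15 0" --pt "0 0 0 0 0 0 0"

```text
time_s: 45.68
eef_pos: [0.5484, 0.096, -0.0168]
tcp_rot: [0.108, 1.566, -0.108]
contact_force: [1.2, -0.3, 3.8]
width: 0.0155
```

Run:
```python
from h import *
plan([*rk(.051-.084,.066),-.017],82.1,True); print(toR(telemetry.get_state()['eef_pos'][None]).round(1))
```

```text
t 45.67 p [ 0.5484  0.096  -0.0168] jaw 82.1 q6 -1.32 F [ 1.2 -0.3  3.8] w 0.0155
  -> turn [ 0.     0.018 -0.003] shift [ 0.003 -0.002  0.812]
[[-81.7  66.1]]
```

Request:
servo_tool --pt "0 0 0 0 0 0.2 0" --pt "0 0 0 0 0 0.2 0" --pt "0 0 0 0 0 0.2 0" --pt "0 0 0 0 0 0.1 0" --pt "0 0 0 0 0 0 0"

```text
time_s: 46.3
eef_pos: [0.5894, 0.0903, -0.0168]
tcp_rot: [0.108, 1.567, -0.108]
contact_force: [-2.0, 0.2, 5.5]
width: 0.0157
```

Request:
servo_tool --pt "0 0 0 0 0 0.05 0" --pt "0 0 0 0 0 0.05 0" --pt "0 0 0 0 0 0 0" --pt "0 0 0 0 0 0 0"

```text
time_s: 46.8
eef_pos: [0.5948, 0.0896, -0.0169]
tcp_rot: [0.108, 1.568, -0.108]
contact_force: [-3.0, 0.7, 6.2]
width: 0.0158
```

Run:
```python
from h import *
plan([*rk(.051-.084,.066),-.017],82.1,True); print(toR(telemetry.get_state()['eef_pos'][None]).round(1))
```

```text
t 46.8 p [ 0.5948  0.0896 -0.0169] jaw 82.12 q6 -1.34 F [-3.   0.7  6.2] w 0.0158
  -> turn [ 0.003  0.    -0.002] shift [ 0.002 -0.002  0.033]
[[-35.   66.1]]
```

Request:
servo_tool --pt "0 0 0 0 0 0.05 0" --pt "0 0 0 0 0 0 0" --pt "0 0 0 0 0 0 0"

```text
time_s: 47.18
eef_pos: [0.595, 0.0896, -0.0169]
tcp_rot: [0.108, 1.574, -0.108]
contact_force: [-14.5, 1.1, 12.1]
width: 0.0154
```

Request:
servo_tool --pt "0 0 0 0 0 0.04 0" --pt "0 0 0 0 0 0 0" --pt "0 0 0 0 0 0 0"

```text
time_s: 47.55
eef_pos: [0.5954, 0.0895, -0.017]
tcp_rot: [0.108, 1.579, -0.108]
contact_force: [-22.6, 1.2, 17.0]
width: 0.0155
```

Back stop reached: the force rose sharply at rack x −35, where about −33 was expected. Relieving, releasing, lifting, then checking.

Request:
servo_tool --pt "0 0 0 -0.02 0 -0.06 0" --pt "0 0 0 0 0 0 0.3" --pt "0 0 0 0 0 0 0.4" --pt "0 0 0 0 0 0 0.4" --pt "0 0 0 -0.2 0 0 0.4"

```text
time_s: 48.18
eef_pos: [0.5958, 0.0891, -0.005]
tcp_rot: [0.108, 1.57, -0.109]
contact_force: [0.1, 0.4, -0.3]
width: 0.0351
```

Request:
servo_tool --pt "0 0 0 -0.7 0 -0.1 0.4" --pt "0 0 0 -0.9 0 -0.5 0.6" --pt "0 0 0 -0.9 -0.5 -0.7 0.6" --pt "0 0 0 -0.9 -0.7 -0.7 0.6" --pt "0 0 0 0 0 0 0.6"

```text
time_s: 48.8
eef_pos: [0.4864, 0.0451, 0.1857]
tcp_rot: [0.11, 1.557, -0.109]
contact_force: [0.1, 1.4, 0.4]
width: 0.0528
```

```bash
cat >> h.py <<'E'
def home(y0):
    for cam in('scene','side'):
        s=shot(cam); h=cv2.cvtColor(s['img'],cv2.COLOR_RGB2HSV)
        v,u=np.nonzero((h[...,1]<45)&(h[...,2]>150)); P=toR(cast(s,np.c_[u,v],.018)); k=(abs(P[:,0]-40)<60)&(abs(P[:,1]-y0)<12); q=P[k]
        if len(q)>10: print(cam,'block x',np.percentile(q[:,0],[1,5,50,95,99]).round(1),len(q))
        # orange catch pixels, on plane at z .026
        o=((h[...,0]>4)&(h[...,0]<14)&(h[...,1]>150)&(h[...,2]>110)); v,u=np.nonzero(o)
        for z in(.016,.036):
            P=toR(cast(s,np.c_[u,v],z)); k=(abs(P[:,0])<45)&(abs(P[:,1])<110)
            for l in(66,0,-66):
                q=P[k&(abs(P[:,1]-l)<30)]
                if len(q)>3: print(cam,'orange z',z,'lane',l,len(q),'x',q[:,0].min().round(1),q[:,0].max().round(1))
E
python3 - <<'E'
from h import *
plan([.64,-.3,.15],1,True)
home(66); s=shot('scene','s17'); moulds(s); moulds(s,.004,(.45,.7,-.05,.2))
E
```

```text
t 48.8 p [0.4864 0.0451 0.1857] jaw 82.01 q6 -1.41 F [0.1 1.4 0.4] w 0.0528
  -> turn [13.502  0.075 -0.083] shift [0.595 2.459 5.796]
scene block x [-16.6 -14.1  44.1  73.8  75.9] 171
scene orange z 0.016 lane 66 11 x -9.8 0.1
scene orange z 0.016 lane 0 8 x -9.5 -1.1
scene orange z 0.016 lane -66 8 x -9.3 -1.7
scene orange z 0.036 lane 66 11 x 2.1 11.9
scene orange z 0.036 lane 0 8 x 2.5 10.7
scene orange z 0.036 lane -66 8 x 2.7 10.1
side block x [20.8 25.5 51.3 78.1 80.9] 91
side orange z 0.016 lane 66 23 x -42.6 15.8
side orange z 0.036 lane 66 12 x -39.2 7.7
yellow handle [ 0.404  -0.2905] mean [ 0.4045 -0.2924] ang 96.0 96.7 size 74 28
green handle [ 0.6444 -0.261 ] mean [ 0.6447 -0.262 ] ang 90.5 91.4 size 73 21
```

The side view puts red's block at rack x 20.8…80.9 (home). Lane 1's orange pixels match the two hanging catches, so it has dropped. Next green.

Request:
servo_tool --pt "1 0 0 0 0 0 0.5" --pt "1 0 0 0 0 0 0.5" --pt "1 0 0 0 0 0 0.5" --pt "1 0 0 0 0 0 0.5" --pt "1 0 0 0 0 0 0.5"

```text
time_s: 49.58
eef_pos: [0.4856, 0.0468, 0.1765]
tcp_rot: [0.519, 1.512, -0.521]
contact_force: [0.0, 0.8, 0.2]
width: 0.0441
```

Request:
servo_tool --pt "1 0 0 0 0 0 0.5" --pt "1 0 0 0 0 0 0.5" --pt "1 0 0 0 0 0 0.5" --pt "1 0 0 0 0 0 0.5" --pt "1 0 0 0 0 0 0.5"

```text
time_s: 50.2
eef_pos: [0.4856, 0.0468, 0.1765]
tcp_rot: [0.921, 1.37, -0.925]
contact_force: [-0.3, -0.4, 0.2]
width: 0.0439
```

Request:
servo_tool --pt "1 0 0 0 0 0 0.5" --pt "1 0 0 0 0 0 0.5" --pt "1 0 0 0 0 0 0.5" --pt "0.5 0 0 0 0 0 0.5" --pt "0 0 0 0 0.5 0.8 0.5"

```text
time_s: 50.82
eef_pos: [0.5166, 0.0013, 0.1773]
tcp_rot: [1.191, 1.224, -1.192]
contact_force: [0.4, -0.0, 0.0]
width: 0.044
```

Request:
servo_tool --pt "0 0 0 0 0.5 0.9 0.5" --pt "0 0 0 0 0.5 0.9 0.5" --pt "0 0 0 0.2 0.5 0.9 0.5" --pt "0 0 0 0.3 0.5 0.9 0.5" --pt "0 0 0 0.4 0.1 0.5 0.5"

```text
time_s: 51.45
eef_pos: [0.6472, -0.2447, 0.1207]
tcp_rot: [1.195, 1.223, -1.198]
contact_force: [-0.0, 0.5, -0.1]
width: 0.044
```

Request:
servo_tool --pt "0 0 0 0.4 0 0 0.5" --pt "0 0 0 0.2 0 0 0.5" --pt "0 0 0 0 0 0 0.5" --pt "0 0 0 0 0 0 0.5"

```text
time_s: 51.95
eef_pos: [0.6469, -0.2422, 0.0908]
tcp_rot: [1.194, 1.217, -1.193]
contact_force: [-0.6, -1.0, 0.3]
width: 0.0441
```

Run:
```python
from h import *
s=shot('wrist'); moulds(s); blocks(s)
plan([.6398,-.2457,-.021],1,True)
```

```text
yellow handle [ 0.4096 -0.2846] mean [ 0.4093 -0.2722] ang 99.0 113.8 size 68 33
225 [ 187  175   74   48 2219] [ 0.5674 -0.2453] 178.8 60 40 [ 0.5673 -0.2409]
225 [  94  178   75   57 2800] [ 0.489  -0.2525] 4.5 61 46 [ 0.4885 -0.247 ]
225 [317 263  23  23 494] [ 0.6555 -0.31  ] 91.1 21 19 [ 0.656 -0.31 ]
238 [187 176   9  46 202] [ 0.54   -0.2446] 88.4 38 5 [ 0.5397 -0.2414]
238 [ 201  177   60   46 1519] [ 0.5729 -0.2454] 178.9 49 39 [ 0.5767 -0.2399]
238 [ 109  179   60   45 2182] [ 0.4937 -0.2484] 4.0 50 38 [ 0.4945 -0.2462]
238 [ 95 183  14  45 204] [ 0.4612 -0.2519] 93.3 39 5 [ 0.4608 -0.2507]
238 [317 264  23  22 442] [ 0.6555 -0.3105] 91.2 20 19 [ 0.656  -0.3099]
t 52.0 p [ 0.647  -0.2424  0.0913] jaw 1.16 q6 -0.43 F [-0.6  0.   0.3] w 0.0436
  -> turn [ 0.026  0.009 -0.02 ] shift [ 1.871 -0.121  0.052]
```

Request:
servo_tool --pt "0 0 0 0.2 -0.12 0.05 0.4" --pt "0 0 0 0.6 0 0 0.4" --pt "0 0 0 0.6 0 0 0.4" --pt "0 0 0 0.35 0 0 0.4" --pt "0 0 0 0 0 0 0.4"

```text
time_s: 52.62
eef_pos: [0.6377, -0.2455, -0.0175]
tcp_rot: [1.194, 1.222, -1.197]
contact_force: [-0.1, 0.2, -0.1]
width: 0.0351
```

Run:
```python
from h import *
plan([.6398,-.2457,-.021],1,True)
```

```text
t 52.62 p [ 0.6377 -0.2455 -0.0175] jaw 1.11 q6 -0.44 F [-0.1  0.2 -0.1] w 0.0351
  -> turn [ 0.018 -0.015  0.033] shift [0.058 0.035 0.005]
```

Request:
servo_tool --pt "0 0 0 0.05 0.03 0 0.35" --pt "0 0 0 0 0 0 0.2" --pt "0 0 0 0 0 0 0" --pt "0 0 0 0 0 0 0" --pt "0 0 0 0 0 0 0" --grip_force 50

```text
time_s: 53.25
eef_pos: [0.6416, -0.2462, -0.0169]
tcp_rot: [1.195, 1.216, -1.194]
contact_force: [-0.6, 0.2, 5.1]
width: 0.0158
```

Request:
servo_tool --pt "0 0 0 0 0 0 0" --pt "0 0 0 -0.3 0 0 0" --pt "0 0 0 -0.8 0 0 0" --pt "0 0 0 -0.8 0 0 0" --pt "0 0 0 0 0 0 0"

```text
time_s: 53.88
eef_pos: [0.6434, -0.2469, 0.1027]
tcp_rot: [1.196, 1.208, -1.19]
contact_force: [0.1, -0.7, -0.7]
width: 0.0153
```

Run:
```python
from h import *
plan([*rk(-.052-.084,-.066),.08],82.1,True)
```

```text
t 53.88 p [ 0.6434 -0.2469  0.1027] jaw 1.11 q6 -0.44 F [ 0.1 -0.7 -0.7] w 0.0153
  -> turn [-13.498   0.096  -0.045] shift [ 0.379  3.242 -3.258]
```

Request:
servo_tool --pt "-1 0 0 0 0 0 0" --pt "-1 0 0 0 0 0 0" --pt "-1 0 0 0 0 0 0" --pt "-1 0 0 0 0 0 0" --pt "-1 0 0 0 0 0 0"

```text
time_s: 54.5
eef_pos: [0.6402, -0.2455, 0.0938]
tcp_rot: [0.798, 1.422, -0.799]
contact_force: [0.2, 0.1, -1.1]
width: 0.0157
```

Request:
servo_tool --pt "-1 0 0 0 0 0 0" --pt "-1 0 0 0 0 0 0" --pt "-1 0 0 0 0 0 0" --pt "-1 0 0 0 0 0 0" --pt "-1 0 0 0 0 0 0"

```text
time_s: 55.12
eef_pos: [0.6402, -0.2455, 0.0938]
tcp_rot: [0.393, 1.538, -0.392]
contact_force: [0.5, -0.7, -1.0]
width: 0.0156
```

Request:
servo_tool --pt "-1 0 0 0 0 0 0" --pt "-1 0 0 0 0 0 0" --pt "-1 0 0 0 0 0 0" --pt "-0.5 0 0 0 0 -0.2 0" --pt "0 0 0 0 0.4 -0.7 0"

```text
time_s: 55.75
eef_pos: [0.5899, -0.2145, 0.0926]
tcp_rot: [0.11, 1.572, -0.108]
contact_force: [-0.7, 0.9, -0.9]
width: 0.0153
```

Request:
servo_tool --pt "0 0 0 0 0.6 -0.7 0" --pt "0 0 0 0 0.6 -0.7 0" --pt "0 0 0 0 0.6 -0.6 0" --pt "0 0 0 0 0.6 -0.2 0" --pt "0 0 0 0 0.4 0 0"

```text
time_s: 56.38
eef_pos: [0.4818, -0.028, 0.0947]
tcp_rot: [0.108, 1.57, -0.107]
contact_force: [0.6, -0.6, -1.6]
width: 0.0156
```

Request:
servo_tool --pt "0 0 0 0.3 0 0 0" --pt "0 0 0 0 0 0 0" --pt "0 0 0 0 0 0 0"

```text
time_s: 56.75
eef_pos: [0.4827, -0.0304, 0.0768]
tcp_rot: [0.109, 1.57, -0.109]
contact_force: [0.2, 0.2, -1.5]
width: 0.0157
```

Run:
```python
from h import *
plan([*rk(-.052-.084,-.066),-.010],82.1,True)
w=shot('wrist'); z=telemetry.get_state()['eef_pos'][2]+.017
for st,ce,m in blobs(hmask(w,'green'),300):
    v,u=np.nonzero(m); P=toR(cast(w,np.c_[u,v],z+.024)); print('green',st,P.mean(0).round(1),P[:,0].min().round(1))
blk(-66,z+.014)
```

```text
t 56.75 p [ 0.4827 -0.0304  0.0768] jaw 82.04 q6 -1.56 F [ 0.2  0.2 -1.5] w 0.0157
  -> turn [-0.009 -0.017  0.003] shift [ 1.447  0.035 -0.109]
green [ 303  205   35   81 2591] [-136.7  -68.9] -156.7
green [306 321  29  28 745] [-88.5 -69.3] -96.2
scene x -80 y -91.9 -43.6 63
scene x -70 y -92.2 -42.4 65
scene x -60 y -92.5 -42.9 63
scene x -50 y -93.0 -43.4 65
scene x -40 y -91.5 -42.6 65
scene x -30 y -91.8 -42.9 69
```

Request:
servo_tool --pt "0 0 0 0.4 0.035 -0.1 0" --pt "0 0 0 0.6 0 0 0" --pt "0 0 0 0.35 0 0 0" --pt "0 0 0 0 0 0 0" --pt "0 0 0 0 0 0 0"

```text
time_s: 57.48
eef_pos: [0.4783, -0.027, -0.002]
tcp_rot: [0.108, 1.566, -0.109]
contact_force: [0.2, 0.3, -1.5]
width: 0.0161
```

Request:
servo_tool --pt "0 0 0 0.07 0 0 0" --pt "0 0 0 0.04 0 0 0" --pt "0 0 0 0 0 0 0" --pt "0 0 0 0 0 0 0"

```text
time_s: 57.98
eef_pos: [0.4776, -0.0266, -0.0098]
tcp_rot: [0.108, 1.568, -0.108]
contact_force: [0.3, 0.2, -1.1]
width: 0.0157
```

Run:
```python
from h import *
plan([*rk(-.052-.084,-.066),-.013],82.1,True)
blk(-66)
```

```text
t 57.98 p [ 0.4776 -0.0266 -0.0098] jaw 82.12 q6 -1.56 F [ 0.3  0.2 -1.1] w 0.0157
  -> turn [0.003 0.001 0.   ] shift [ 0.053 -0.015 -0.016]
scene x -90 y -85.8 -38.7 44
scene x -80 y -105.0 -24.9 63
scene x -70 y -88.2 -39.3 56
scene x -60 y -88.4 -39.9 57
scene x -50 y -88.7 -38.6 59
scene x -40 y -88.9 -38.8 63
scene x -30 y -89.0 -39.2 59
```

Request:
servo_tool --pt "0 0 0 0.05 -0.015 0 0" --pt "0 0 0 0.02 0 0 0" --pt "0 0 0 0 0 0 0" --pt "0 0 0 0 0 0 0"

```text
time_s: 58.52
eef_pos: [0.4776, -0.0276, -0.0132]
tcp_rot: [0.108, 1.567, -0.108]
contact_force: [-3.7, 0.4, 5.0]
width: 0.0158
```

Request:
servo_tool --pt "0 0 0 0 0 0.15 0" --pt "0 0 0 0 0 0.15 0" --pt "0 0 0 0 0 0.1 0" --pt "0 0 0 0 0 0 0"

```text
time_s: 59.02
eef_pos: [0.5021, -0.031, -0.013]
tcp_rot: [0.108, 1.566, -0.108]
contact_force: [-1.0, 0.2, 4.5]
width: 0.0152
```

Run:
```python
from h import *
plan([*rk(.051-.084,-.066),-.013],82.1,True); print(toR(telemetry.get_state()['eef_pos'][None]).round(1))
```

```text
t 59.02 p [ 0.5021 -0.031  -0.013 ] jaw 82.11 q6 -1.56 F [-1.   0.2  4.5] w 0.0152
  -> turn [ 0.001  0.016 -0.   ] shift [-1.000e-03  1.000e-03  1.286e+00]
[[-110.1  -66. ]]
```

Entered cleanly. Sliding on.

Request:
servo_tool --pt "0 0 0 0 0 0.15 0" --pt "0 0 0 0 0 0.15 0" --pt "0 0 0 0 0 0.15 0" --pt "0 0 0 0 0 0.1 0" --pt "0 0 0 0 0 0 0"

```text
time_s: 59.65
eef_pos: [0.5348, -0.0354, -0.0129]
tcp_rot: [0.108, 1.567, -0.108]
contact_force: [-2.0, -0.5, 5.7]
width: 0.0161
```

Request:
servo_tool --pt "0 0 0 0 0 0.2 0" --pt "0 0 0 0 0 0.2 0" --pt "0 0 0 0 0 0.15 0" --pt "0 0 0 0 0 0.05 0" --pt "0 0 0 0 0 0 0"

```text
time_s: 60.28
eef_pos: [0.5701, -0.0404, -0.0129]
tcp_rot: [0.108, 1.567, -0.108]
contact_force: [-3.2, -0.0, 6.1]
width: 0.0156
```

Request:
servo_tool --pt "0 0 0 0 0 0.05 0" --pt "0 0 0 0 0 0.05 0" --pt "0 0 0 0 0 0 0" --pt "0 0 0 0 0 0 0"

```text
time_s: 60.78
eef_pos: [0.5758, -0.0411, -0.0129]
tcp_rot: [0.108, 1.567, -0.108]
contact_force: [-3.0, 0.8, 6.5]
width: 0.0155
```

Run:
```python
from h import *
plan([*rk(.051-.084,-.066),-.013],82.1,True); print(toR(telemetry.get_state()['eef_pos'][None]).round(1))
```

```text
t 60.77 p [ 0.5758 -0.0411 -0.0129] jaw 82.12 q6 -1.56 F [-3.   0.8  6.5] w 0.0155
  -> turn [ 0.003  0.007 -0.001] shift [ 0.001 -0.001  0.046]
[[-35.8 -65.9]]
```

Request:
servo_tool --pt "0 0 0 0 0 0.05 0" --pt "0 0 0 0 0 0 0" --pt "0 0 0 0 0 0 0"

```text
time_s: 61.15
eef_pos: [0.5788, -0.0415, -0.0129]
tcp_rot: [0.108, 1.567, -0.108]
contact_force: [-2.0, 0.3, 7.1]
width: 0.0157
```

Request:
servo_tool --pt "0 0 0 0 0 0.05 0" --pt "0 0 0 0 0 0 0" --pt "0 0 0 0 0 0 0"

```text
time_s: 61.52
eef_pos: [0.5796, -0.0417, -0.0129]
tcp_rot: [0.108, 1.572, -0.108]
contact_force: [-12.3, 1.0, 13.0]
width: 0.0159
```

Request:
servo_tool --pt "0 0 0 0 0 0.04 0" --pt "0 0 0 0 0 0 0" --pt "0 0 0 0 0 0 0"

```text
time_s: 61.9
eef_pos: [0.5798, -0.0417, -0.013]
tcp_rot: [0.109, 1.577, -0.108]
contact_force: [-20.9, 3.2, 16.0]
width: 0.0156
```

Request:
servo_tool --pt "0 0 0 -0.02 0 -0.06 0" --pt "0 0 0 0 0 0 0.3" --pt "0 0 0 0 0 0 0.4" --pt "0 0 0 0 0 0 0.4" --pt "0 0 0 -0.2 0 0 0.4"

```text
time_s: 62.52
eef_pos: [0.5794, -0.0417, -0.0018]
tcp_rot: [0.108, 1.571, -0.108]
contact_force: [-0.1, -0.0, 0.1]
width: 0.035
```

Request:
servo_tool --pt "0 0 0 -0.7 0 -0.1 0.4" --pt "0 0 0 -0.9 0 -0.5 0.5" --pt "0 0 0 -0.9 -0.3 -0.7 0.5" --pt "0 0 0 -0.5 -0.6 -0.7 0.5" --pt "0 0 0 0 0 0 0.5"

```text
time_s: 63.15
eef_pos: [0.4593, -0.0788, 0.178]
tcp_rot: [0.108, 1.559, -0.112]
contact_force: [1.4, -0.6, -0.4]
width: 0.0438
```

Run:
```python
from h import *
home(-66); s=shot('scene','s18'); moulds(s); moulds(s,.004,(.45,.7,-.1,.2))
yb=np.array([.4062,-.3595]);a=np.radians(97)
print(yb+.070*np.array([np.cos(a),np.sin(a)]))
plan([*(yb+.070*np.array([np.cos(a),np.sin(a)])),.08],7,True)
```

```text
scene block x [-17.  -14.1  43.6  72.9  75. ] 197
scene orange z 0.016 lane 66 12 x -9.8 0.8
scene orange z 0.016 lane 0 8 x -9.5 -1.1
scene orange z 0.016 lane -66 10 x -9.3 -0.5
scene orange z 0.036 lane 66 12 x 2.1 12.5
scene orange z 0.036 lane 0 8 x 2.5 10.7
scene orange z 0.036 lane -66 10 x 2.7 11.3
side block x [23.  25.2 50.4 77.1 79.4] 74
side orange z 0.016 lane 66 25 x -42.6 18.8
side orange z 0.036 lane 66 14 x -39.2 10.7
yellow handle [ 0.404  -0.2905] mean [ 0.4046 -0.2923] ang 96.0 96.5 size 74 28
[ 0.39766915 -0.29002177]
t 63.3 p [ 0.4596 -0.077   0.1723] jaw 82.1 q6 -1.67 F [ 0.3  1.  -0.9] w 0.0438
  -> turn [ 1.2517e+01 -3.0000e-03 -3.0000e-03] shift [ 1.538 -1.457  3.399]
```

Green is home (side view: block 23…79) and its catch hangs like the others. Now yellow.

Request:
servo_tool --pt "1 0 0 0 0 0 0.5" --pt "1 0 0 0 0 0 0.5" --pt "1 0 0 0 0 0 0.5" --pt "1 0 0 0 0 0 0.5" --pt "1 0 0 0 0 0 0.5"

```text
time_s: 63.92
eef_pos: [0.4596, -0.0764, 0.1705]
tcp_rot: [0.52, 1.512, -0.52]
contact_force: [0.0, 1.1, 0.6]
width: 0.0438
```

Request:
servo_tool --pt "1 0 0 0 0 0 0.5" --pt "1 0 0 0 0 0 0.5" --pt "1 0 0 0 0 0 0.5" --pt "1 0 0 0 0 0 0.5" --pt "1 0 0 0 0 0 0.5"

```text
time_s: 64.55
eef_pos: [0.4596, -0.0764, 0.1705]
tcp_rot: [0.922, 1.37, -0.923]
contact_force: [0.2, -0.2, -1.3]
width: 0.0443
```

Request:
servo_tool --pt "1 0 0 0 0 0 0.5" --pt "1 0 0 0 0 0 0.5" --pt "0.52 0 0 0 0 0 0.5" --pt "0 0 0 0 -0.35 0.8 0.5" --pt "0 0 0 0.2 -0.4 0.9 0.5"

```text
time_s: 65.18
eef_pos: [0.4278, -0.1839, 0.1594]
tcp_rot: [1.116, 1.268, -1.116]
contact_force: [0.6, -1.0, -0.1]
width: 0.0439
```

Request:
servo_tool --pt "0 0 0 0.4 -0.4 0.9 0.45" --pt "0 0 0 0.5 -0.3 0.8 0.45" --pt "0 0 0 0.4 0 0 0.45" --pt "0 0 0 0 0 0 0.45" --pt "0 0 0 0 0 0 0.45"

```text
time_s: 65.8
eef_pos: [0.3989, -0.2886, 0.0832]
tcp_rot: [1.118, 1.266, -1.118]
contact_force: [-0.7, -1.1, 0.5]
width: 0.0392
```

Run:
```python
from h import *
s=shot('wrist'); moulds(s); moulds(shot('scene'))
plan([.3985,-.290,-.018],7,True)
```

```text
yellow handle [ 0.3963 -0.2902] mean [ 0.3963 -0.2889] ang 97.4 97.4 size 73 15
black handle [ 0.5529 -0.273 ] mean [ 0.5518 -0.2711] ang 87.6 92.0 size 71 20
black handle [ 0.3696 -0.3383] mean [ 0.3678 -0.3423] ang 77.8 81.9 size 51 14
yellow handle [ 0.404  -0.2905] mean [ 0.4048 -0.2921] ang 96.0 96.9 size 74 28
t 65.9 p [ 0.3992 -0.2889  0.0843] jaw 7.08 q6 -0.82 F [-0.2 -0.1  0.4] w 0.0395
  -> turn [ 0.013  0.011 -0.012] shift [ 1.705 -0.015  0.017]
```

Request:
servo_tool --pt "0 0 0 0.5 -0.03 0.017 0.45" --pt "0 0 0 0.6 0 0 0.45" --pt "0 0 0 0.45 0 0 0.4" --pt "0 0 0 0.15 0 0 0.4" --pt "0 0 0 0 0 0 0.4"

```text
time_s: 66.53
eef_pos: [0.397, -0.2903, -0.0182]
tcp_rot: [1.118, 1.264, -1.118]
contact_force: [0.5, 0.4, -0.6]
width: 0.0355
```

Request:
servo_tool --pt "0 0 0 0 0 0 0.2" --pt "0 0 0 0 0 0 0" --pt "0 0 0 0 0 0 0" --pt "0 0 0 0 0 0 0" --pt "0 0 0 0 0 0 0"

```text
time_s: 67.15
eef_pos: [0.3971, -0.2909, -0.0177]
tcp_rot: [1.119, 1.262, -1.119]
contact_force: [-0.2, 0.7, 6.2]
width: 0.0156
```

```bash
cat >> h.py <<'E'
TC=np.array([.581,.293]); b_=np.radians(7.8); TX=np.array([np.cos(b_),np.sin(b_)]); TY=np.array([-TX[1],TX[0]])
def tr(x,y): return TC+x*TX+y*TY
E
python3 - <<'E'
from h import *
print(tr(.0375-.07,-.036),tr(.0375-.07,.036))
plan([*tr(.0375-.07,.036),.09],97.8,True)
E
```

```text
[0.55368646 0.25292232] [0.54391493 0.32425617]
t 67.15 p [ 0.3971 -0.2909 -0.0177] jaw 6.99 q6 -0.82 F [-0.2  0.7  6.2] w 0.0156
  -> turn [-1.5136e+01  2.1000e-02  1.0000e-03] shift [-1.795  9.826  3.815]
```

Run:
```python
from h import *
s=shot('side'); c=shot('scene')
print('side base',cast(s,[[319,338]],0).round(3),'cap top',cast(s,[[319,301]],.15).round(3)); print('scene base',cast(c,[[365.6,117]],0).round(3),'cap top',cast(c,[[368,81]],.15).round(3))
```

```text
side base [[0.51  0.533 0.   ]] cap top [[0.51  0.535 0.15 ]]
scene base [[0.512 0.535 0.   ]] cap top [[0.516 0.522 0.15 ]]
```

Request:
servo_tool --pt "0 0 0 -0.3 0 0 0" --pt "0 0 0 -0.8 0 0 0" --pt "0 0 0 -0.9 0 0 0" --pt "0 0 0 0 0 0 0" --pt "0 0 0 0 0 0 0"

```text
time_s: 67.88
eef_pos: [0.3963, -0.2902, 0.1008]
tcp_rot: [1.119, 1.265, -1.119]
contact_force: [-1.0, -0.2, -1.9]
width: 0.0159
```

The bottle at (0.511, 0.534) is well clear of the tray approach. Turning and carrying yellow to the tray.

Request:
servo_tool --pt "-1 0 0 0 0 0 0" --pt "-1 0 0 0 0 0 0" --pt "-1 0 0 0 0 0 0" --pt "-1 0 0 0 0 0 0" --pt "-1 0 0 0 0 0 0"

```text
time_s: 68.5
eef_pos: [0.3955, -0.2895, 0.0985]
tcp_rot: [0.721, 1.453, -0.719]
contact_force: [-0.5, -0.4, -0.7]
width: 0.0156
```

Request:
servo_tool --pt "-1 0 0 0 0 0 0" --pt "-1 0 0 0 0 0 0" --pt "-1 0 0 0 0 0 0" --pt "-1 0 0 0 0 0 0" --pt "-1 0 0 0 0 0 0"

```text
time_s: 69.12
eef_pos: [0.3955, -0.2895, 0.0985]
tcp_rot: [0.314, 1.552, -0.311]
contact_force: [-0.0, 0.3, -2.4]
width: 0.0158
```

Request:
servo_tool --pt "-1 0 0 0 0 0 0" --pt "-1 0 0 0 0 0 0" --pt "-1 0 0 0 0 0 0" --pt "-1 0 0 0 0 0 0" --pt "-1 0 0 0 0 0 0"

```text
time_s: 69.75
eef_pos: [0.3955, -0.2895, 0.0985]
tcp_rot: [-0.096, 1.572, 0.101]
contact_force: [-0.2, -0.4, -1.6]
width: 0.0155
```

Request:
servo_tool --pt "-0.14 0 0 0 0 0.3 0" --pt "0 0 0 0 0.7 0.5 0" --pt "0 0 0 0 0.9 0.4 0" --pt "0 0 0 0 0.9 0.4 0" --pt "0 0 0 0 0.9 0.4 0"

```text
time_s: 70.38
eef_pos: [0.488, -0.0696, 0.0997]
tcp_rot: [-0.105, 1.57, 0.107]
contact_force: [0.6, -0.2, -0.8]
width: 0.0157
```

Request:
servo_tool --pt "0 0 0 0 0.9 0.4 0" --pt "0 0 0 0 0.9 0.4 0" --pt "0 0 0 0 0.9 0.3 0" --pt "0 0 0 0 0.9 0.3 0" --pt "0 0 0 0 0.9 0.3 0"

```text
time_s: 71.0
eef_pos: [0.5517, 0.212, 0.0994]
tcp_rot: [-0.107, 1.57, 0.106]
contact_force: [1.0, -0.3, -1.2]
width: 0.0156
```

Request:
servo_tool --pt "0 0 0 0 0.9 0.2 0" --pt "0 0 0 0 0.8 0.1 0" --pt "0 0 0 0 0 0 0" --pt "0 0 0 0 0 0 0"

```text
time_s: 71.5
eef_pos: [0.5554, 0.3129, 0.0994]
tcp_rot: [-0.108, 1.57, 0.106]
contact_force: [-0.4, 0.2, -0.8]
width: 0.0157
```

Run:
```python
from h import *
plan([*tr(.0375-.07,.036),.01],97.8,True)
```

```text
t 71.5 p [0.5554 0.3129 0.0994] jaw 97.82 q6 -1.25 F [-0.4  0.2 -0.8] w 0.0157
  -> turn [ 0.003 -0.022  0.011] shift [ 1.491  0.214 -0.163]
```

Request:
servo_tool --pt "0 0 0 0.3 0.21 -0.16 0" --pt "0 0 0 0.6 0 0 0" --pt "0 0 0 0.6 0 0 0" --pt "0 0 0 0 0 0 0" --pt "0 0 0 0 0 0 0"

```text
time_s: 72.12
eef_pos: [0.5455, 0.3234, 0.0126]
tcp_rot: [-0.106, 1.567, 0.107]
contact_force: [0.8, -0.1, -1.4]
width: 0.016
```

Request:
servo_tool --pt "0 0 0 0.15 0 0 0" --pt "0 0 0 0.13 0 0 0" --pt "0 0 0 0.06 0 0 0" --pt "0 0 0 0 0 0 0" --pt "0 0 0 0 0 0 0"

```text
time_s: 72.75
eef_pos: [0.5447, 0.324, -0.0092]
tcp_rot: [-0.107, 1.568, 0.107]
contact_force: [0.4, -0.5, -0.6]
width: 0.0158
```

Run:
```python
from h import *
plan([*tr(.0375-.07,.036),-.014],97.8,True)
w=shot('side'); h=hmask(w,'yellow')
for st,ce,m in blobs(h,20,3000):
    P=cast(w,[ce],.026)[0]; print(st,P.round(3),((P[:2]-TC)@TX*1000).round(1),((P[:2]-TC)@TY*1000).round(1))
```

```text
t 72.75 p [ 0.5447  0.324  -0.0092] jaw 97.84 q6 -1.22 F [ 0.4 -0.5 -0.6] w 0.0158
  -> turn [ 0.006  0.003 -0.001] shift [ 0.081  0.007 -0.013]
[216 254   9   6  25] [0.832 0.337 0.026] 254.8 9.5
[193 259   7   6  25] [0.892 0.371 0.026] 319.1 35.3
[211 263   9   6  27] [0.832 0.372 0.026] 259.5 44.0
[232 378  18  11 105] [0.655 0.703 0.026] 128.5 395.8
[396 381   4  19  45] [0.312 0.652 0.026] -218.1 391.9
```

Lowering the last 5 mm, releasing, lifting, and turning back towards black.

Request:
servo_tool --pt "0 0 0 0.06 0 0 0" --pt "0 0 0 0.03 0 0 0" --pt "0 0 0 0 0 0 0" --pt "0 0 0 0 0 0 0"

```text
time_s: 73.3
eef_pos: [0.5449, 0.3241, -0.0137]
tcp_rot: [-0.107, 1.567, 0.108]
contact_force: [-3.1, -0.5, 5.4]
width: 0.0154
```

Request:
servo_tool --pt "0 0 0 0 0 0 0.25" --pt "0 0 0 0 0 0 0.35" --pt "0 0 0 0 0 0 0.35" --pt "0 0 0 -0.3 0 0 0.35" --pt "0 0 0 -0.7 0 0 0.35"

```text
time_s: 73.92
eef_pos: [0.5433, 0.3232, 0.0443]
tcp_rot: [-0.109, 1.572, 0.106]
contact_force: [1.0, 0.8, 0.3]
width: 0.031
```

Request:
servo_tool --pt "0 0 0 -0.8 0 0 0.4" --pt "0 0 0 -0.8 -0.4 0 0.5" --pt "0 0 0 0 -0.9 -0.2 0.5" --pt "0 0 0 0 -0.9 0 0.5" --pt "0 0 0 0 -0.9 0 0.5"

```text
time_s: 74.55
eef_pos: [0.5583, 0.1366, 0.1432]
tcp_rot: [-0.108, 1.566, 0.108]
contact_force: [0.7, 0.3, 0.4]
width: 0.0439
```

Run:
```python
from h import *
for cam in('scene','side'):
    w=shot(cam,cam+'20'); h=hmask(w,'yellow')
    for st,ce,m in blobs(h,30,3000):
        P=cast(w,[ce],.026)[0]
        if abs(P[0]-.58)<.15 and abs(P[1]-.3)<.12: r=rect(w,m,.028); print(cam,st,r[0].round(3),'tray mm',((r[0]-TC)@TX*1000).round(1),((r[0]-TC)@TY*1000).round(1),round(r[1],1),round(r[2]),round(r[3]))
s=shot('scene'); moulds(s); h=cv2.cvtColor(s['img'],cv2.COLOR_RGB2HSV)
m=((h[...,2]<75)&(h[...,1]<150)).astype(np.uint8)
for st,ce,mm in blobs(m,40,3000):
    P=cast(s,[ce],.024)[0]
    if .45<P[0]<.7 and -.4<P[1]<-.15: r=rect(s,mm,.024); print('black',st,r[0].round(4),round(r[1],1),round(r[2]),round(r[3]))
g=s['img'].astype(int)
bb=np.array([.5663,-.343]);a=np.radians(87.4); T=bb+.07*np.array([np.cos(a),np.sin(a)]); print(T)
plan([*T,.08],-2.6,True)
```

```text
scene [326 144  22  14 167] [0.547 0.317] tray mm -30.2 28.1 8.6 73 31
side [308 265  26  10 220] [0.543 0.335] tray mm -31.8 46.5 7.1 70 31
black [178 283  27  27 251] [ 0.571 -0.274] 90.5 72 22
[ 0.56947541 -0.27307206]
t 74.7 p [0.5587 0.1358 0.1429] jaw 97.6 q6 -1.52 F [-0.5  0.7  0. ] w 0.0441
  -> turn [ 1.67e+01  1.40e-02 -1.60e-02] shift [1.048 0.489 6.8  ]
```

Request:
servo_tool --pt "1 0 0 0 0 0 0.5" --pt "1 0 0 0 0 0 0.5" --pt "1 0 0 0 0 0 0.5" --pt "1 0 0 0 0 0 0.5" --pt "1 0 0 0 0 0 0.5"

```text
time_s: 75.32
eef_pos: [0.558, 0.1397, 0.1421]
tcp_rot: [0.306, 1.549, -0.304]
contact_force: [-0.7, -0.3, 0.3]
width: 0.0437
```

Request:
servo_tool --pt "1 0 0 0 0 0 0.5" --pt "1 0 0 0 0 0 0.5" --pt "1 0 0 0 0 0 0.5" --pt "1 0 0 0 0 0 0.5" --pt "1 0 0 0 0 0 0.5"

```text
time_s: 75.95
eef_pos: [0.558, 0.1397, 0.1422]
tcp_rot: [0.713, 1.451, -0.711]
contact_force: [-0.2, -0.5, -0.2]
width: 0.0439
```

Request:
servo_tool --pt "1 0 0 0 0 0 0.5" --pt "1 0 0 0 0 0 0.5" --pt "1 0 0 0 0 0 0.5" --pt "1 0 0 0 0 0 0.5" --pt "1 0 0 0 0 0 0.5"

```text
time_s: 76.58
eef_pos: [0.558, 0.1397, 0.1422]
tcp_rot: [1.11, 1.27, -1.108]
contact_force: [-0.7, 0.5, 0.1]
width: 0.0442
```

Request:
servo_tool --pt "1 0 0 0 0 0 0.5" --pt "0.6 0 0 0 0 0 0.5" --pt "0 0 0 0 0.1 0.8 0.5" --pt "0 0 0 0 0.1 0.9 0.5" --pt "0 0 0 0 0.1 0.9 0.5"

```text
time_s: 77.2
eef_pos: [0.5717, -0.0181, 0.1423]
tcp_rot: [1.231, 1.195, -1.229]
contact_force: [1.0, -0.2, -0.5]
width: 0.0442
```

Request:
servo_tool --pt "0 0 0 0 0.1 0.9 0.5" --pt "0 0 0 0.2 0.05 0.9 0.5" --pt "0 0 0 0.3 0 0.9 0.5" --pt "0 0 0 0.3 0 0.9 0.5" --pt "0 0 0 0.2 0 0.6 0.45"

```text
time_s: 77.82
eef_pos: [0.5728, -0.2715, 0.0809]
tcp_rot: [1.232, 1.195, -1.232]
contact_force: [0.2, -0.6, 0.2]
width: 0.0397
```

Request:
servo_tool --pt "0 0 0 0 0 0 0.45" --pt "0 0 0 0 0 0 0.45"

```text
time_s: 78.08
eef_pos: [0.5734, -0.2692, 0.0821]
tcp_rot: [1.232, 1.195, -1.23]
contact_force: [0.1, 0.4, -0.3]
width: 0.0395
```

Run:
```python
from h import *
plan([.5695,-.273,-.018],-2.6,True)
s=shot('wrist','w21'); h=cv2.cvtColor(s['img'],cv2.COLOR_RGB2HSV)
m=((h[...,2]<85)&(h[...,1]<110)).astype(np.uint8); m[245:]=0
for st,ce,mm in blobs(m,200,9000):
    r=rect(s,mm,.026)
    if .5<r[0][0]<.65: print('black',st,r[0].round(4),round(r[1],1),round(r[2]),round(r[3]),r[4].round(4))
```

```text
t 78.08 p [ 0.5734 -0.2692  0.0821] jaw -1.7 q6 -0.46 F [ 0.1  0.4 -0.3] w 0.0395
  -> turn [ 0.15  -0.005 -0.009] shift [ 1.668 -0.062  0.067]
black [ 299  162   23   83 1181] [ 0.5661 -0.2683] 91.3 65 14 [ 0.5653 -0.2699]
```

Request:
servo_tool --pt "0 0 0 0.5 -0.1 0.067 0.45" --pt "0 0 0 0.6 0 0 0.45" --pt "0 0 0 0.4 0 0 0.45" --pt "0 0 0 0.15 0 0 0.45" --pt "0 0 0 0 0 0 0.45"

```text
time_s: 78.75
eef_pos: [0.5669, -0.2736, -0.0172]
tcp_rot: [1.231, 1.195, -1.231]
contact_force: [-0.8, -1.0, 0.3]
width: 0.0398
```

Request:
servo_tool --pt "0 0 0 0.02 0 0 0.2" --pt "0 0 0 0 0 0 0" --pt "0 0 0 0 0 0 0" --pt "0 0 0 0 0 0 0" --pt "0 0 0 0 0 0 0"

```text
time_s: 79.38
eef_pos: [0.5668, -0.2748, -0.0179]
tcp_rot: [1.232, 1.193, -1.231]
contact_force: [-0.6, 0.5, 4.9]
width: 0.0157
```

Run:
```python
from h import *
plan([*tr(.0375-.07,-.036),.1],97.8,True)
```

```text
t 79.38 p [ 0.5668 -0.2748 -0.0179] jaw -1.78 q6 -0.47 F [-0.6  0.5  4.9] w 0.0157
  -> turn [-1.6596e+01  1.6000e-02 -4.0000e-03] shift [-1.965  8.744  0.976]
```

Request:
servo_tool --pt "0 0 0 -0.3 0 0 0" --pt "0 0 0 -0.8 0 0 0" --pt "0 0 0 -0.9 0 0 0" --pt "-1 0 0 0 0 0 0" --pt "-1 0 0 0 0 0 0"

```text
time_s: 80.0
eef_pos: [0.5666, -0.2746, 0.1028]
tcp_rot: [1.074, 1.288, -1.074]
contact_force: [-0.1, -0.2, -1.6]
width: 0.0157
```

Request:
servo_tool --pt "-1 0 0 0 0 0 0" --pt "-1 0 0 0 0 0 0" --pt "-1 0 0 0 0 0 0" --pt "-1 0 0 0 0 0 0" --pt "-1 0 0 0 0 0 0"

```text
time_s: 80.62
eef_pos: [0.566, -0.2744, 0.1013]
tcp_rot: [0.676, 1.464, -0.676]
contact_force: [0.0, -0.2, -1.9]
width: 0.0152
```

Request:
servo_tool --pt "-1 0 0 0 0 0 0" --pt "-1 0 0 0 0 0 0" --pt "-1 0 0 0 0 0 0" --pt "-1 0 0 0 0 0 0" --pt "-1 0 0 0 0 0 0"

```text
time_s: 81.25
eef_pos: [0.5661, -0.2744, 0.1013]
tcp_rot: [0.268, 1.555, -0.268]
contact_force: [-0.2, -0.6, -0.6]
width: 0.0159
```

Request:
servo_tool --pt "-1 0 0 0 0 0 0" --pt "-1 0 0 0 0 0 0" --pt "-1 0 0 0 0 0 0" --pt "-1 0 0 0 0 0 0" --pt "-0.6 0 0 0 0 0 0"

```text
time_s: 81.88
eef_pos: [0.566, -0.2744, 0.1013]
tcp_rot: [-0.109, 1.569, 0.11]
contact_force: [-1.0, -0.4, -1.5]
width: 0.0158
```

Request:
servo_tool --pt "0 0 0 0 0.7 0.1 0" --pt "0 0 0 0 0.9 0.1 0" --pt "0 0 0 0 0.9 0.1 0" --pt "0 0 0 0 0.9 0.1 0" --pt "0 0 0 0 0.9 0.1 0"

```text
time_s: 82.5
eef_pos: [0.5604, -0.0132, 0.1015]
tcp_rot: [-0.107, 1.568, 0.107]
contact_force: [-0.2, 0.3, -1.4]
width: 0.0159
```

Request:
servo_tool --pt "0 0 0 0 0.9 0.1 0" --pt "0 0 0 0 0.9 0.1 0" --pt "0 0 0 0 0.9 0.1 0" --pt "0 0 0 0 0.9 0.1 0" --pt "0 0 0 0 0.8 0.07 0"

```text
time_s: 83.12
eef_pos: [0.5523, 0.2524, 0.1015]
tcp_rot: [-0.108, 1.568, 0.108]
contact_force: [0.9, -0.3, -0.6]
width: 0.0156
```

Request:
servo_tool --pt "0 0 0 0 0 0 0" --pt "0 0 0 0 0 0 0"

```text
time_s: 83.38
eef_pos: [0.5527, 0.2502, 0.1011]
tcp_rot: [-0.108, 1.569, 0.107]
contact_force: [-0.1, -0.4, -1.6]
width: 0.0152
```

Run:
```python
from h import *
plan([*tr(.0375-.07,-.036),-.013],97.8,True)
```

```text
t 83.38 p [0.5527 0.2502 0.1011] jaw 97.86 q6 -1.34 F [-0.1 -0.4 -1.6] w 0.0152
  -> turn [ 0.01  -0.005  0.007] shift [1.902 0.043 0.022]
```

Request:
servo_tool --pt "0 0 0 0.4 0.04 0.02 0" --pt "0 0 0 0.7 0 0 0" --pt "0 0 0 0.6 0 0 0" --pt "0 0 0 0.15 0 0 0" --pt "0 0 0 0 0 0 0"

```text
time_s: 84.0
eef_pos: [0.554, 0.2522, -0.0095]
tcp_rot: [-0.107, 1.568, 0.106]
contact_force: [0.4, -0.1, -1.5]
width: 0.0158
```

Request:
servo_tool --pt "0 0 0 0.06 0 0 0" --pt "0 0 0 0 0 0 0" --pt "0 0 0 0 0 0 0"

```text
time_s: 84.38
eef_pos: [0.5542, 0.2533, -0.0126]
tcp_rot: [-0.107, 1.567, 0.108]
contact_force: [-0.2, 0.1, -0.8]
width: 0.0154
```

Run:
```python
from h import *
plan([*tr(.0375-.07,-.036),-.0145],97.8,True)
```

```text
t 84.38 p [ 0.5542  0.2533 -0.0126] jaw 97.84 q6 -1.33 F [-0.2  0.1 -0.8] w 0.0154
  -> turn [ 0.007  0.013 -0.003] shift [ 0.032 -0.006 -0.01 ]
```

Request:
servo_tool --pt "0 0 0 0.035 0 0 0" --pt "0 0 0 0 0 0 0" --pt "0 0 0 0 0 0 0.25" --pt "0 0 0 0 0 0 0.35" --pt "0 0 0 0 0 0 0.35"

```text
time_s: 85.0
eef_pos: [0.5537, 0.2531, -0.0159]
tcp_rot: [-0.107, 1.568, 0.107]
contact_force: [0.5, 0.3, 0.0]
width: 0.0306
```

Request:
servo_tool --pt "0 0 0 -0.3 0 0 0.35" --pt "0 0 0 -0.7 0 0 0.35" --pt "0 0 0 -0.9 0 0 0.35" --pt "0 0 0 -0.9 0 0 0.4" --pt "0 0 0 0 -0.6 0 0.4"

```text
time_s: 85.62
eef_pos: [0.5608, 0.2196, 0.1607]
tcp_rot: [-0.107, 1.556, 0.113]
contact_force: [0.4, -0.4, -0.1]
width: 0.0352
```

Request:
servo_tool --pt "0 0 0 -0.3 -0.8 -0.3 0.4" --pt "0 0 0 -0.3 -0.8 -0.3 0.4" --pt "0 0 0 0 -0.8 -0.2 0.4" --pt "0 0 0 0 -0.7 0 0.4" --pt "0 0 0 0 0 0 0.4"

```text
time_s: 86.25
eef_pos: [0.5366, 0.0242, 0.1899]
tcp_rot: [-0.105, 1.566, 0.104]
contact_force: [0.3, 0.2, 0.8]
width: 0.0349
```

Run:
```python
from h import *
print(telemetry.get_state()['eef_pos'].round(3))
for cam in('scene','side'):
    w=shot(cam,cam+'22'); h=cv2.cvtColor(w['img'],cv2.COLOR_RGB2HSV); ms={'yellow':hmask(w,'yellow'),'black':((h[...,2]<80)&(h[...,1]<130)).astype(np.uint8),'white':((h[...,1]<30)&(h[...,2]>215)).astype(np.uint8)}
    for n,m0 in ms.items():
        for st,ce,m in blobs(m0,30,3000):
            P=cast(w,[ce],.026)[0]; q=((P[:2]-TC)@TX,(P[:2]-TC)@TY)
            if abs(q[0])<.1 and abs(q[1])<.09:
                r=rect(w,m,.018 if n=='white' else .028); print(cam,n,st,'tray mm',((r[0]-TC)@TX*1000).round(1),((r[0]-TC)@TY*1000).round(1),round(r[1],1),round(r[2]),round(r[3]))
    # gauge grip (black) and dial
    for st,ce,m in blobs(ms['black'],30,3000):
        P=cast(w,[ce],.065)[0]
        if abs(P[0]-.4146)<.05 and abs(P[1]-.194)<.05: print(cam,'gauge grip',st,P.round(3))
home(66); home(-66)
```

```text
[0.537 0.024 0.19 ]
scene yellow [326 144  22  14 167] tray mm -30.2 28.1 8.6 73 31
scene black [313 158  23  16 181] tray mm -31.6 -43.9 6.9 73 30
scene white [345 152  23  15 152] tray mm 35.1 38.3 7.6 57 42
scene white [334 166  23  16 166] tray mm 33.7 -32.6 9.0 56 43
scene gauge grip [270 137   8  17  78] [0.407 0.198 0.065]
side yellow [308 265  26  10 220] tray mm -31.8 46.5 7.1 70 31
side black [310 247  28  12 219] tray mm -37.5 -19.1 11.3 76 43
side gauge grip [369 225  10  17 120] [0.414 0.207 0.065]
scene block x [-16.6 -14.1  44.1  73.8  75.9] 171
scene orange z 0.016 lane 66 12 x -9.8 0.1
scene orange z 0.016 lane 0 8 x -9.5 -1.1
scene orange z 0.016 lane -66 11 x -9.3 0.1
scene orange z 0.036 lane 66 12 x 2.1 11.9
scene orange z 0.036 lane 0 8 x 2.5 10.7
scene orange z 0.036 lane -66 11 x 2.7 11.9
side block x [20.8 25.5 51.3 78.1 80.9] 91
side orange z 0.016 lane 66 25 x -42.6 15.8
side orange z 0.036 lane 66 14 x -39.2 7.7
scene block x [-17.1 -14.6  43.5  72.9  75. ] 198
scene orange z 0.016 lane 66 13 x -23.0 0.8
scene orange z 0.016 lane 0 7 x -8.4 -1.1
scene orange z 0.016 lane -66 10 x -9.3 -0.5
scene orange z 0.036 lane 66 13 x -10.7 12.5
scene orange z 0.036 lane 0 7 x 3.6 10.7
scene orange z 0.036 lane -66 10 x 2.7 11.3
side block x [23.  25.2 50.4 77.1 79.4] 74
side orange z 0.016 lane 66 26 x -42.6 15.8
side orange z 0.036 lane 66 13 x -39.2 7.7
```

All checks agree, so I'm handing in.

```bash
python3 -c "
from cell import workorder
print(workorder.sign_off())"
```

```text
the job is handed in; nothing more can be done
None
```

I gauged the moulds in the order red, yellow, green, black and handed the job in at about 86 s.

| Mould | Needle angle (full about 0.8, shallow about 1.6 rad) | Depth | Where it is now |
|---|---|---|---|
| Red | 0.77 | full, 8 mm | rack lane 1 (left) |
| Yellow | 1.57–1.64 | too shallow, 4 mm | grey tray |
| Green | 0.77 | full, 8 mm | rack lane 3 (right) |
| Black | 1.58 | too shallow, 4 mm | grey tray |

**Rack:** in the side view both blocks lie at about 21–81 mm (red) and 23–79 mm (green) in rack x, which is home. In the scene view both catches look like the empty middle one, that is, dropped. The scene view's block extent (about −17 to 75 mm) disagreed, because the axle is picked up as well. I relied on the side view there.

**Tray:** both moulds lie inside the tray, side by side, at y of about ±36 mm, handles included. Their flatness was judged only from the measured positions.

**Gauge:** it is back upright on its stand, seen in a picture after I released it and found in place again at the end. That the pin is in the hole I infer from the foot settling at the height it was picked up from. The jar, cup and bottle were not approached, but I did not measure them again at the end.

**What went wrong on the way:**
- Red was knocked aside after I gauged it; the camera check caught it and I found it again.
- My first grasp of red closed on nothing, because the fingertips sit about 2 cm higher than the reported tool point suggests. I felt my way down and gripped lower from then on.

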